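# Assemble and fill the two-tier condiment stand

### The arm

A 6-joint arm with a two-finger parallel gripper is mounted at the origin on a cart in front of the work surface, level with it; the furniture and walls round the work are solid. World frame = base frame: x ahead of the robot, y to its left, z up, the work surface at z = 0. Lengths are in m, angles in rad, forces in N, time in s.
With the tool pointing down it reaches from about 0.425 to 0.95 m from the base axis. Payload 3.5 kg.
Tool frame: the origin (TCP) lies on the centre line of the jaws, within the pads' length; the fingertips stand 17 mm ahead of it and the grasp point (between the pads) lies 2 mm behind it; z points along the fingers, y is the line along which they close (so a half turn about z gives the same grasp; the last joint's range is limited). The gripper opens to 85 mm and grips with 20 to 120 N. Pads are 22 mm wide; open, the fingers measure 114 mm over their backs; the gripper's body (76 mm by 85 mm) begins 54 mm behind the grasp point. The pads swing forward as they close: fully open they stand 13 mm farther back than shut.
Start: joints at [1.007, 0.286, 1.577, -0, 1.279, -0.15], TCP at [0.271, 0.618, 0.248] pointing down, gripper open.
Joint ranges: [-2.77, 2.77], [-0.9, 2.22], [0.21, 2.48], [-1.53, 4.67], [0.24, 2.81], [-2.84, 2.84]. Speed limits (rad/s): [2.79, 2.79, 3.14, 3.14, 3.14, 3.14].

### API

Orientations are given as a unit quaternion [x, y, z, w].
In Python, from plant import ctrl gives the robot as it stands. The module is installed in compiled form; this text tells all that it offers.
- The arm moves only by the tool drive_tool, never from a script. Its argument "moves" is a list of rows, each a list of 3 entries, a list of its own where there are three numbers: the turn, a rotation vector about the tool's x, y, z in rad, then the shift along the tool's x, y, z in m, then the finger opening in m, from 0 to 0.0854. A call has 1 to 5 rows; each row shifts and turns the commanded pose from where the row before left it, along the tool's axes as they then stand; what a row does not reach is not made up. A row lasts 1/8 s, in which the tool goes at most 62.5 mm and 10.7 degrees, less where a joint would pass 70% of its speed; a pose out of reach is approached as far as the arm can. A call with a gripper value outside its range is refused whole. The fingers move at their own pace and stop on an object; "grip_force" is the grip in N (left out, the last holds). Time passes only in rows, so rows that do not move let the fingers close. It gives the time, the measured TCP pose, the force, the opening and the grip force at its end, in the units of the state.
- ctrl.get_state(): the state, without advancing time (a new reading comes with each control period).
- ctrl.read_camera(name): name is "scene" or "side" or "wrist"; returns a dict with "image" (480x640x3 uint8, red, green, blue), "fx", "fy", "cx", "cy" (pixels), "R" (3x3) and "t" (3): a world point X has camera coordinates R X + t. Camera axes: x right, y down, z forward; pixel columns grow to the right and rows downward; lengths in m; the calibration is good to about 2 mm. A picture is of the moment at which its call begins. There is no depth.
- ctrl.sign_off(): hands the job in; it is judged then, once.
The state is a dict: "time": time; "qpos": joint angles; "dq": joint speeds; "joint_efforts": joint torques, N m; "eef_pos": TCP position; "tcp_rot": TCP orientation; "contact_force": force on the tool from outside, world axes, zero at the start; "wrist_torque": the same for the moment, N m; "opening": opening from 0.0 (shut) to 1.0 (fully open); "finger_force": force on a finger pad.
Only numpy, scipy, OpenCV 4.12 (cv2) and the standard library are available. Lean on these libraries where they do the work, as an engineer would, in place of code of your own. Each camera call takes 0.05 s, during which the arm holds its last target. There are 200 camera calls.

### The job

Assemble and fill the condiment stand: first lower the deep tray over the four posts, all its corner holes together, until it lies flat on the plinth, and pack every spice jar upright into its bays. Then drop the shallow tray over the pins so that it rests level on the shoulders of all four posts, and stand the salt shaker and the pepper mill upright in it. Leave the other things on the worktop where they are.

Things in the scene. Friction and masses are not known exactly. Their poses are not given: they have to be found in the camera images.
- stand: Fixed stand: dark wooden plinth, 160 (x) x 184 (y) x 16 mm, with four upright steel posts at x = +-58, y = +-70 mm. Each is 16 mm thick up to a shoulder 140 mm above the worktop (edge bevelled 1 x 3 mm), then an 8 mm pin with a tapered tip ending at 162 mm. Origin: centre of the underside, on the worktop; z up. Place and yaw vary.
- tray_deep: Lower tray, pale wood: higher walls, larger holes, broad spine. 146 (x) x 170 (y) mm; the 6 mm bottom plate ends in flanges with a 20 mm hole at each corner (x +-58, y +-70 mm) that passes the whole post: it goes down to the plinth (origin 16 mm above the stand's). Walls 3 mm thick, 45 mm high from the underside. 0.35 kg. Same after half a turn. Origin: centre of the underside, z up.
- deep_fin (a point): Top centre of the deep tray's handle: an upright fin, 12 mm thick (x), 60 mm long (y), top 80 mm above the tray's underside (35 mm above its 40 mm wide, 45 mm high spine). Axes as the tray.
- deep_bay0 (a point): Floor centre of the deep tray's bay at +x (x = 45 mm, 6 mm above the underside): 50 (x) x 104 (y) mm inside, room for two jars in a row along y.
- deep_bay1 (a point): The same for its other bay, at x = -45 mm.
- tray_shallow: Upper tray, pale wood: lower walls, smaller holes, thin spine. Outline, plate and hole places as the deep tray's, but the holes are 12 mm: they take only the pins, so it rests on the shoulders (origin 140 mm above the stand's, 12 mm above the jars' caps). Walls 3 mm thick, 20 mm high from the underside. 0.35 kg. Same after half a turn. Origin: centre of the underside, z up.
- shallow_fin (a point): Top centre of the shallow tray's handle: an upright fin, 12 mm thick (x), 60 mm long (y), top 60 mm above the tray's underside (40 mm above its 12 mm wide, 20 mm high spine). Axes as the tray.
- shallow_bay0 (a point): Floor centre of the shallow tray's bay at +x (x = 38 mm, 6 mm above the underside): 64 (x) x 104 (y) mm inside.
- shallow_bay1 (a point): The same for its other bay, at x = -38 mm.
- jar_a: A spice jar with red cap, one of up to four alike (absent ones read None): glass body 42 mm across, cap 45 mm across from 85 to 106 mm height; 106 mm tall, 0.11 kg. Starts upright on the worktop. Origin: centre of its underside, z up along its axis.
- jar_b: A spice jar with red cap, one of up to four alike (absent ones read None): glass body 42 mm across, cap 45 mm across from 85 to 106 mm height; 106 mm tall, 0.11 kg. Starts upright on the worktop. Origin: centre of its underside, z up along its axis.
- jar_c: A spice jar with red cap, one of up to four alike (absent ones read None): glass body 42 mm across, cap 45 mm across from 85 to 106 mm height; 106 mm tall, 0.11 kg. Starts upright on the worktop. Origin: centre of its underside, z up along its axis.
- jar_d: A spice jar with red cap, one of up to four alike (absent ones read None): glass body 42 mm across, cap 45 mm across from 85 to 106 mm height; 106 mm tall, 0.11 kg. Starts upright on the worktop. Origin: centre of its underside, z up along its axis.
- salt: Salt shaker, upright, 44 mm across the body (up to 74 mm height), a head 34 mm across from 66 to 90 mm height; 0.1 kg. Origin: centre of the underside, z up.
- mill: Dark wooden pepper mill, upright, 130 mm tall, 58 mm across the foot, with a rounded head 50 mm across between 94 and 119 mm height and a 12 mm wide knob up to 130 mm; 0.18 kg. Origin: centre of the underside, z up.
- garlic: A bystander: leave it alone. Origin at the centre of its underside. Garlic bulb, 48 x 50 x 51 mm.
- lemon: A bystander: leave it alone. Origin at the centre of its underside. Lemon, 78 x 55 x 56 mm.
- mug: A bystander: leave it alone. Origin at the centre of its underside. White mug with a dark band, 81 mm across, 94 mm tall.
- glass: A bystander: leave it alone. Origin at the centre of its underside. Glass tumbler, 80 mm across, 91 mm tall.
- timer: A bystander: leave it alone. Origin at the centre of its underside. Round egg timer, 67 mm across, 54 mm tall.
- tuna: A bystander: leave it alone. Origin at the centre of its underside. Flat tin, 86 mm across, 40 mm tall.
Things that resemble listed ones, but are neither listed nor needed, are in the scene too. What is shaped like the jar_d but green is not meant.

How it is judged:
On the way, in this order (a step that is already met when the one before it is completed fails the run):
1. the deep tray lies flat on the plinth, all four holes over the posts (x of tray_deep in the frame of stand between -0.006 and 0.006 m and y of tray_deep in the frame of stand between -0.006 and 0.006 m and z of tray_deep in the frame of stand between 0.012 and 0.02 m and angle between tray_deep's own z axis and vertical below 0.04 rad and angle between the y axis of tray_deep and the y axis of stand, either way round below 0.1 rad), for 0.2 s.
2. all spice jars stand in the deep tray and the shallow tray rests on the four shoulders above them (all of step 1 and x of jar_a in the frame of tray_deep between -0.056 and 0.056 m and y of jar_a in the frame of tray_deep between -0.038 and 0.038 m and z of jar_a in the frame of tray_deep between 0.001 and 0.014 m and angle between each of jar_a, jar_b, jar_c, jar_d's own z axis and vertical below 0.12 rad and x of jar_b in the frame of tray_deep between -0.056 and 0.056 m and y of jar_b in the frame of tray_deep between -0.038 and 0.038 m and z of jar_b in the frame of tray_deep between 0.001 and 0.014 m and x of jar_c in the frame of tray_deep between -0.056 and 0.056 m and y of jar_c in the frame of tray_deep between -0.038 and 0.038 m and z of jar_c in the frame of tray_deep between 0.001 and 0.014 m and x of jar_d in the frame of tray_deep between -0.056 and 0.056 m and y of jar_d in the frame of tray_deep between -0.038 and 0.038 m and z of jar_d in the frame of tray_deep between 0.001 and 0.014 m and x of tray_shallow in the frame of stand between -0.006 and 0.006 m and y of tray_shallow in the frame of stand between -0.006 and 0.006 m and z of tray_shallow in the frame of stand between 0.136 and 0.144 m and angle between tray_shallow's own z axis and vertical below 0.04 rad and angle between the y axis of tray_shallow and the y axis of stand, either way round below 0.1 rad), for 0.2 s.
At the end, for the whole second after the job is handed in: Deep tray flat on the plinth, shallow tray on the posts' shoulders (centred to 6 mm, height to 4 mm, tilt under 0.04 rad); every jar present upright (0.12 rad) on the deep tray's floor, inside its walls; salt shaker and mill likewise in the shallow tray; all at rest (all of step 2 and x of salt in the frame of tray_shallow between -0.056 and 0.056 m and y of salt in the frame of tray_shallow between -0.038 and 0.038 m and z of salt in the frame of tray_shallow between 0.001 and 0.014 m and angle between each of salt, mill's own z axis and vertical below 0.12 rad and x of mill in the frame of tray_shallow between -0.056 and 0.056 m and y of mill in the frame of tray_shallow between -0.038 and 0.038 m and z of mill in the frame of tray_shallow between 0.001 and 0.014 m and linear speed of each of jar_a, jar_b, jar_c, jar_d, salt, mill, tray_deep, tray_shallow below 0.05 m/s); the robot touches nothing.
It fails at once if mug pushed more than 5 cm away or knocked over (distance of mug from where it was at the start of the episode above 0.05 m or angle between mug's own z axis and vertical above 0.8 rad).
It fails at once if tumbler pushed more than 5 cm away or knocked over (distance of glass from where it was at the start of the episode above 0.05 m or angle between glass's own z axis and vertical above 0.8 rad).
It fails at once if egg timer pushed more than 5 cm away or knocked over (distance of timer from where it was at the start of the episode above 0.05 m or angle between timer's own z axis and vertical above 0.8 rad).
It fails at once if flat tin pushed more than 5 cm away or knocked over (distance of tuna from where it was at the start of the episode above 0.05 m or angle between tuna's own z axis and vertical above 0.8 rad).
It fails at once if garlic or lemon pushed more than 6 cm away (distance of any of garlic, lemon from where it was at the start of the episode above 0.06 m).
Of jar_a, jar_b, jar_c, jar_d only 2 to 4 are there at a start; the rules pass over those that are not, and their reading is None.
At some moment in a run one of tray_deep, tray_shallow may be knocked a few centimetres aside while the robot is not near it.
Once in a run the grip may slacken for a moment while it holds something.
It also fails if it takes over 208 s, if anything falls off the work surface, if the arm or the gripper's body presses on something with over 40 N, if the wrist force passes 120 N, or if a joint passes its speed limit or range.

## Working session

There is one attempt and no reset: what is moved stays moved. The work goes in short steps, Python scripts to look and compute and a tool call to move; the robot and the scene stay as the last step left them, time stands still between calls to the robot, and variables do not carry over. Pictures are saved under pics/ and viewed, at most 14 in all, crops included, and the job is handed in when it is done.

Besides the shell and the picture viewer there is one more tool, called after "Request:" as name(argument=value, ...) on one line, values as JSON. drive_tool: Moves the arm, as the interface text tells. Its arguments: {"type":"object","properties":{"moves":{"type":"array","items":{"type":"array"}},"grip_force":{"type":"number"}},"required":["moves"]}

```bash
mkdir -p pics; ls
python3 - <<'E'
from plant import ctrl
import cv2, numpy as np
for n in ["scene","side","wrist"]:
    c=ctrl.read_camera(n); cv2.imwrite(f"pics/{n}0.png",c["image"][:,:,::-1])
    print(n,c["fx"],c["cx"],c["cy"],np.round(-c["R"].T@c["t"],3),np.round(c["R"],3).tolist())
print(ctrl.get_state())
E
```

```text
pics
scene 495.9880991245379 321.0269706233051 237.46441551368227 [-0.452  1.009  0.771] [[-0.69, -0.723, -0.025], [-0.307, 0.324, -0.895], [0.655, -0.61, -0.446]]
side 481.29383422311025 323.96965102279074 236.9200504108433 [0.629 1.15  0.938] [[-0.999, 0.037, -0.008], [0.029, 0.614, -0.789], [-0.025, -0.788, -0.615]]
wrist 394.70166707003585 319.1521000332718 237.13311322900697 [0.197 0.651 0.374] [[0.402, 0.916, -0.002], [0.869, -0.381, 0.315], [0.287, -0.128, -0.949]]
{'time': 0.15, 'qpos': array([ 1.00699105e+00,  2.87012470e-01,  1.57785452e+00,  7.05559148e-06,
        1.27861698e+00, -1.50030639e-01]), 'dq': array([ 0.00209592, -0.00393535, -0.00546713, -0.00025183, -0.00062395,
        0.00053133]), 'joint_efforts': array([ 8.69767937e-04, -4.06603038e+01, -2.93140393e+01, -1.76889221e-04,
        3.94679068e-03, -2.10301707e-06]), 'eef_pos': array([0.27112229, 0.61762292, 0.2472239 ]), 'tcp_rot': array([ 2.05415502e-01,  9.78674398e-01, -8.84878845e-04, -3.33565373e-04]), 'contact_force': array([ 0.42121269, -0.27415093,  0.00507098]), 'wrist_torque': array([-0.0413542 , -0.07887037,  0.00939127]), 'finger_force': 0.0, 'opening': 0.9953507867110962}
```

View pics/scene0.png

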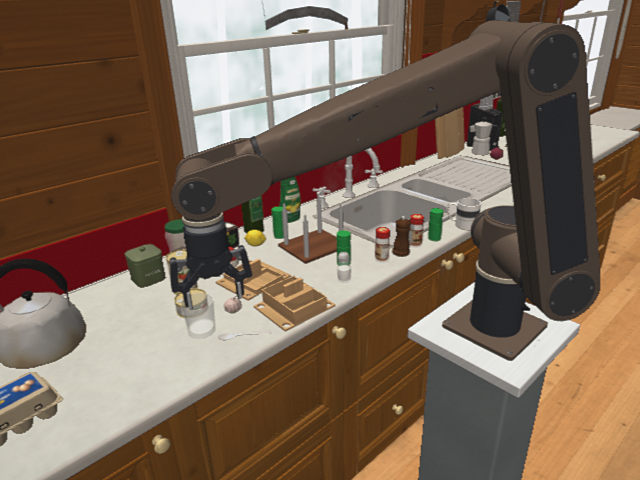

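View pics/side0.png

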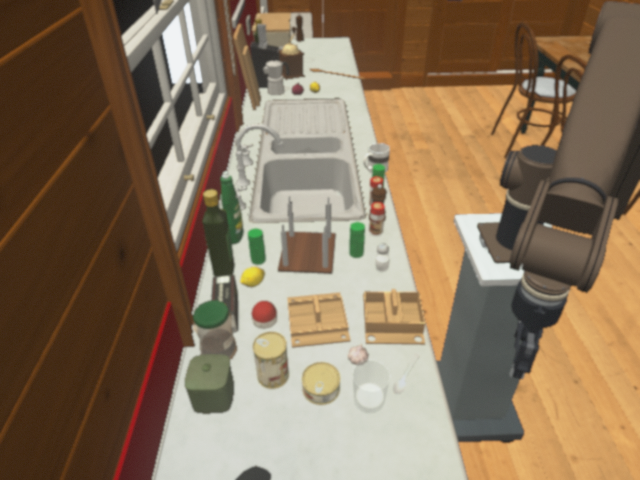

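The scene picture shows the deep tray at about (295,300), the shallow tray at (255,278), the stand at (310,235), red-capped jars at (382,243) and (416,228), the mill at (402,236) and the salt shaker at (344,268). Green lookalikes stand at (279,220), (343,245) and (436,223). In the side view, the trays are at (318,320) and (394,317), the stand at (308,250), red caps at (377,185) and (377,212), and the red timer at (263,312).

```bash
cat > h.py <<'E'
import numpy as np, cv2
from plant import ctrl
from scipy.spatial.transform import Rotation as Rn
def ray(c,u,v):
    d=np.array([(u-c["cx"])/c["fx"],(v-c["cy"])/c["fy"],1.]); return -c["R"].T@c["t"], c["R"].T@d
def plane(c,u,v,z):
    o,d=ray(c,u,v); return o+d*(z-o[2])/d[2]
def cross(c1,p1,c2,p2):
    o1,d1=ray(c1,*p1); o2,d2=ray(c2,*p2)
    s=np.linalg.lstsq(np.c_[d1,-d2],o2-o1,rcond=None)[0]
    a=o1+s[0]*d1; b=o2+s[1]*d2; return (a+b)/2, np.linalg.norm(a-b)
def proj(c,X):
    q=c["R"]@np.asarray(X,float)+c["t"]; return np.array([c["fx"]*q[0]/q[2]+c["cx"],c["fy"]*q[1]/q[2]+c["cy"]])
def save(c,n,box=None,k=1):
    im=c["image"][:,:,::-1]
    if box: im=im[box[1]:box[3],box[0]:box[2]]
    cv2.imwrite("pics/"+n,cv2.resize(im,None,fx=k,fy=k,interpolation=cv2.INTER_CUBIC))
def blobs(c,lo,hi,amin=20):
    h=cv2.cvtColor(c["image"],cv2.COLOR_RGB2HSV)
    m=cv2.inRange(h,np.array(lo),np.array(hi))
    n,l,s,ce=cv2.connectedComponentsWithStats(m)
    return [(s[i].tolist(),np.round(ce[i],1).tolist()) for i in range(1,n) if s[i][4]>=amin],l
E
python3 - <<'E'
from h import *
a=cv2.imread("pics/scene0.png")[185:345,205:485]; b=cv2.imread("pics/side0.png")[130:400,180:440]
cv2.imwrite("pics/c0.png",cv2.resize(a,None,fx=2.85,fy=2.85,interpolation=3)); cv2.imwrite("pics/c1.png",cv2.resize(b,None,fx=2.2,fy=2.2,interpolation=3))
E
```

```text
(no output)
```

View pics/c0.png

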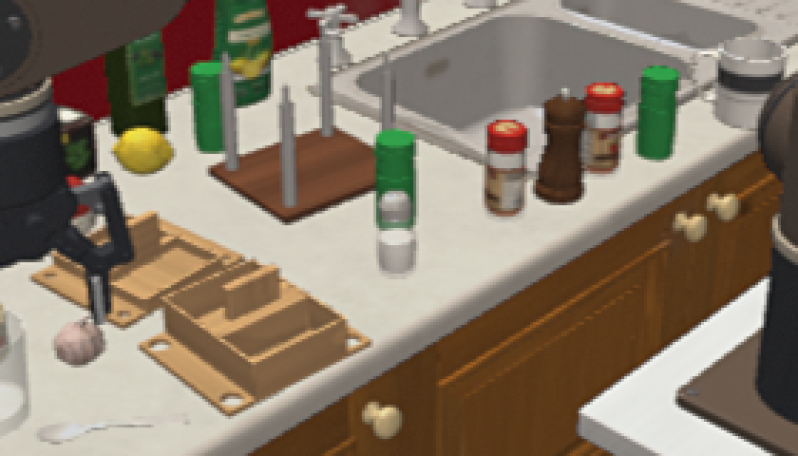

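View pics/c1.png

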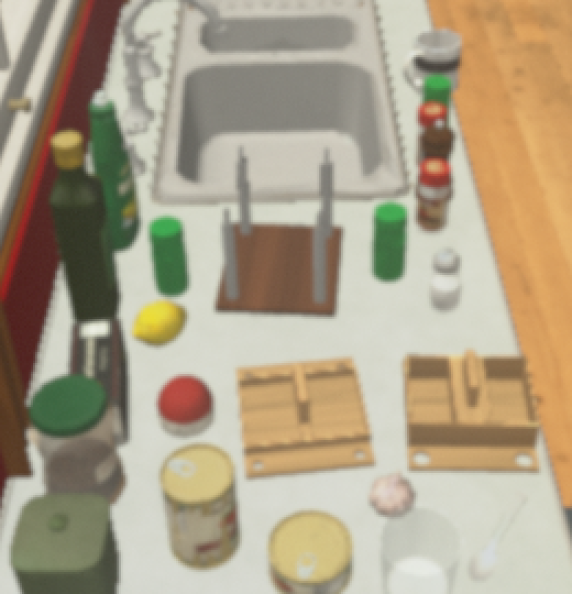

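The close crop settles the choice. Deep tray with high walls is at c0 (255,330) and the shallow one at (140,265). The two red-capped jars are at (505,165) and (603,127), the mill at (561,145) and the salt at (397,235). Only green jars besides, so two jars are present.

Run:
```python
from h import *
S=ctrl.read_camera("scene"); D=ctrl.read_camera("side")
f=lambda x,y:(180+x/2.2,130+y/2.2)
g=lambda x,y:(205+x/2.85,185+y/2.85)
print("deepplate",[plane(D,*f(*p),.006).round(3) for p in [(408,468),(537,470)]],plane(S,*g(370,343),.006).round(3),plane(S,*g(230,413),.006).round(3),plane(S,*g(140,343),.006).round(3))
print("deep fin",cross(S,g(253,280),D,f(472,353)))
print("shal plate",[plane(D,*f(*p),.006).round(3) for p in [(248,475),(373,463),(355,360),(238,367)]])
print("stand plinth top",[plane(D,*f(*p),.016).round(3) for p in [(217,305),(337,312),(342,228),(230,222)]],[plane(S,*g(*p),.016).round(3) for p in [(210,170),(287,217)]])
print("jar1",cross(S,g(507,128),D,f(434,166)),"jar2",cross(S,g(606,90),D,f(433,110)))
print("mill",cross(S,g(565,92),D,f(437,123)),"salt",cross(S,g(397,200),D,f(446,255)), plane(S,*g(397,262),0), plane(D,*f(445,298),0))
print("green",cross(S,g(395,138),D,f(390,212)),cross(S,g(208,68),D,f(167,225)),"garlic",plane(D,*f(392,495),.025),"glass",plane(D,*f(418,550),.05))
print("timer",plane(D,*f(186,405),.03),"lemon",plane(D,*f(160,322),.028),"mug",plane(D,*f(436,60),.05))
for n,C in(("S",S),("D",D)):
  for lo,hi in (((0,180,90),(6,255,255)),((174,180,90),(180,255,255))): print(n,blobs(C,lo,hi)[0])
```

```text
deepplate [array([0.506, 0.382, 0.006]), array([0.363, 0.391, 0.006])] [0.347 0.22  0.006] [0.359 0.384 0.006] [0.505 0.374 0.006]
deep fin (array([0.42557103, 0.28983494, 0.08072702]), np.float64(0.014567501967782615))
shal plate [array([0.684, 0.384, 0.006]), array([0.544, 0.373, 0.006]), array([0.553, 0.209, 0.006]), array([0.699, 0.215, 0.006])]
stand plinth top [array([0.728, 0.11 , 0.016]), array([0.572, 0.131, 0.016]), array([ 0.555, -0.047,  0.016]), array([ 0.716, -0.069,  0.016])] [array([0.722, 0.109, 0.016]), array([0.573, 0.122, 0.016])]
jar1 (array([ 0.4258569 , -0.07007048,  0.10446508]), np.float64(0.0023106311535177463)) jar2 (array([ 0.40814868, -0.22277617,  0.1038399 ]), np.float64(0.0047905541899734005))
mill (array([ 0.41240676, -0.15196594,  0.12402467]), np.float64(0.0031939631512095065)) salt (array([0.42987931, 0.0974625 , 0.08018017]), np.float64(0.002244185565678844)) [0.43864147 0.08804059 0.        ] [0.42505428 0.09180375 0.        ]
green (array([0.49678857, 0.03154758, 0.10369426]), np.float64(0.004237556170980133)) (array([0.78864515, 0.0509655 , 0.1
[... 282 characters left out ...]
416.4, 219.4]), ([376, 228, 13, 10, 84], [382.6, 233.6])]
S [([493, 98, 6, 11, 24], [494.8, 102.9]), ([464, 101, 16, 40, 136], [467.2, 116.0]), ([416, 120, 20, 40, 567], [425.8, 139.5]), ([372, 135, 29, 36, 658], [388.5, 152.9]), ([353, 151, 20, 32, 421], [361.1, 165.5]), ([296, 162, 49, 41, 774], [315.1, 180.2]), ([332, 175, 11, 6, 27], [336.3, 177.9]), ([262, 182, 18, 35, 390], [270.8, 198.1]), ([338, 182, 5, 6, 20], [340.2, 184.5]), ([224, 205, 19, 21, 279], [233.7, 215.4]), ([0, 209, 169, 81, 5063], [100.7, 248.5]), ([0, 269, 64, 37, 1238], [24.2, 283.8])]
D [([179, 195, 23, 71, 214], [189.0, 235.2]), ([113, 301, 58, 179, 833], [142.7, 388.2])]
D [([122, 447, 5, 16, 24], [124.0, 454.5])]
```

Request:
drive_tool(moves=[[[0,0,0.1756],[0,0,0],0.085],[[0,0,0.1756],[0,0,0],0.085],[[0,0,0.1756],[0,0,0],0.085],[[0,0,0.1756],[0,0,0],0.085],[[0,0,0.1756],[0,0,0],0.085]], grip_force=60)

```text
time: 0.88
eef_pos: [0.2713, 0.6179, 0.2481]
tcp_rot: [0.604, 0.797, -0.0, -0.0]
contact_force: [0.4, -0.5, 0.4]
opening: 0.999
finger_force: 0.0
```

Request:
drive_tool(moves=[[[0,0,0.1756],[0,0,0],0.085],[[0,0,0.1756],[0,0,0],0.085],[[0,0,0],[-0.049,0.033,0],0.085],[[0,0,0],[-0.049,0.033,0],0.085],[[0,0,0],[-0.049,0.033,0],0.085]])

```text
time: 1.5
eef_pos: [0.36, 0.4628, 0.2482]
tcp_rot: [0.732, 0.681, 0.0, 0.0]
contact_force: [0.7, 0.0, 0.3]
opening: 0.998
finger_force: 0.0
```

Request:
drive_tool(moves=[[[0,0,0],[-0.049,0.033,0],0.085],[[0,0,0],[-0.049,0.033,0],0.085],[[0,0,0],[-0.049,0.033,0],0.085],[[0,0,0],[0,0,0],0.085]])

```text
time: 2.0
eef_pos: [0.4494, 0.3075, 0.2484]
tcp_rot: [0.734, 0.679, 0.0, 0.0]
contact_force: [-0.7, 0.0, 0.9]
opening: 1.002
finger_force: 0.0
```

```bash
cat >> h.py <<'E'
def st():
    s=ctrl.get_state(); R=Rn.from_quat(s["tcp_rot"]).as_matrix()
    return s["eef_pos"],R,np.degrees(np.arctan2(R[1,1],R[0,1])),s
def go(x,y,z,th=None):
    p,R,t,s=st(); d=R.T@(np.array([x,y,z])-p)
    if th is not None:  # turn first, then shift in the turned axes
        a=np.radians((t-th+90)%180-90); b=np.radians(t)-a
        Rd=np.array([[-np.sin(b),np.cos(b),0],[np.cos(b),np.sin(b),0],[0,0,-1]]); d=Rd@(np.array([x,y,z])-p); print("turn z",a.round(4),end=" ")
    print("shift",d.round(4),"norm",np.linalg.norm(d).round(3))
def status():
    p,R,t,s=st(); print("t",round(s["time"],2),"p",p.round(4),"th",t.round(2),"tilt",np.degrees(np.arccos(-R[2,2])).round(2),"F",s["contact_force"].round(1),"op",round(s["opening"]*.0854,4),"ff",round(s["finger_force"],1))
E
python3 - <<'E'
from h import *
status(); c=ctrl.read_camera("wrist"); save(c,"w1.png"); np.save("w1.npy",c,allow_pickle=True)
E
```

```text
t 2.0 p [0.4494 0.3075 0.2484] th -4.48 tilt 0.04 F [-0.7  0.   0.9] op 0.0856 ff 0.0
```

View pics/w1.png

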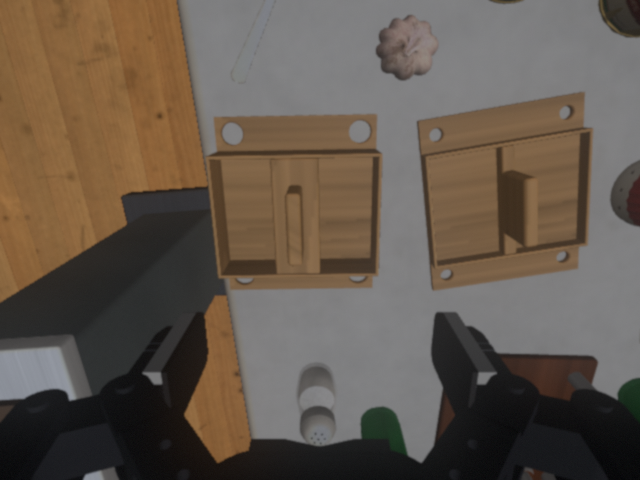

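The wrist view shows the deep tray's holes at (232,133), (360,131), (244,280) and (358,278), with its fin at (294,225). The shallow tray's holes are at (436,135), (566,113), (447,274) and (562,256).

```bash
cat >> h.py <<'E'
def holes(c,guess,z,smax=70):
    h=cv2.cvtColor(c["image"],cv2.COLOR_RGB2HSV); m=(h[:,:,1]<smax).astype(np.uint8)
    n,l,s,ce=cv2.connectedComponentsWithStats(m,connectivity=4); out=[]
    for u,v in guess:
        k=l[int(v),int(u)]; print((u,v),s[k].tolist() if k else None,ce[k].round(1)); out.append(plane(c,*ce[k],z)[:2])
    return np.array(out)
E
python3 - <<'E'
from h import *
c=np.load("w1.npy",allow_pickle=True).item()
for g in [[(232,133),(360,131),(244,281),(358,279)],[(436,135),(566,113),(447,274),(562,256)]]:
    P=holes(c,g,.004); print(P.round(4).tolist())
    d=P[1]-P[0]; print("spacing",np.linalg.norm(d),"yaw",np.degrees(np.arctan2(d[1],d[0]))); n=np.array([-d[1],d[0]])/np.linalg.norm(d); print("centre",P[:2].mean(0)-n*.07, "all4",P.mean(0))
for u,v in [(287,186),(300,186),(289,265),(302,265)]: print(plane(c,u,v,.08).round(4))
E
```

```text
(232, 133) [222, 122, 21, 23, 392] [232.  133.1]
(360, 131) [349, 120, 22, 23, 417] [359.4 130.9]
(244, 281) [237, 278, 16, 6, 75] [244.6 280. ]
(358, 279) [349, 276, 17, 6, 78] [357.  278.1]
[[0.3747, 0.3722], [0.4906, 0.365], [0.366, 0.2261], [0.4814, 0.219]]
spacing 0.11608634015396768 yaw -3.5560466834296496
centre [0.42830212 0.2987126 ] all4 [0.42817184 0.29556473]
(436, 135) [429, 128, 13, 14, 144] [435.  134.4]
(566, 113) [559, 105, 12, 14, 128] [564.6 111.9]
(447, 274) [440, 269, 12, 10, 92] [445.6 273.6]
(562, 256) [556, 251, 11, 11, 83] [560.9 255.8]
[[0.5593, 0.3565], [0.6749, 0.3671], [0.572, 0.217], [0.6874, 0.2275]]
spacing 0.11611261856580823 yaw 5.229215835191698
centre [0.62346882 0.29206643] all4 [0.62338944 0.29200458]
[0.427 0.334 0.08 ]
[0.4368 0.3332 0.08  ]
[0.4219 0.2697 0.08  ]
[0.4323 0.2689 0.08  ]
```

```bash
python3 -c "
from h import *
go(.4283,.2987,.068,-3.56)"
```

```text
turn z -0.0139 shift [-0.0116 -0.0195  0.1804] norm 0.182
```

Request:
drive_tool(moves=[[[0,0,-0.0139],[0,0,0.04],0.05],[[0,0,0],[-0.0116,-0.0195,0.04],0.05],[[0,0,0],[0,0,0.04],0.05],[[0,0,0],[0,0,0.03],0.05],[[0,0,0],[0,0,0.02],0.05]])

```text
time: 2.68
eef_pos: [0.4257, 0.3011, 0.0765]
tcp_rot: [0.727, 0.687, -0.001, -0.001]
contact_force: [0.7, -0.0, 0.3]
opening: 0.582
finger_force: 0.0
```

Request:
drive_tool(moves=[[[0,0,0],[0,0,0.0104],0.05],[[0,0,0],[0,0,0],0.05],[[0,0,0],[0,0,0],0.0],[[0,0,0],[0,0,0],0.0],[[0,0,0],[0,0,0],0.0]], grip_force=100)

```text
time: 3.3
eef_pos: [0.4284, 0.3005, 0.0692]
tcp_rot: [0.728, 0.686, 0.001, 0.0]
contact_force: [-0.6, -0.1, 3.3]
opening: 0.119
finger_force: 98.0
```

Request:
drive_tool(moves=[[[0,0,0],[0,0,0],0.0],[[0,0,0],[0,0,0],0.0],[[0,0,0],[0,0,-0.015],0.0],[[0,0,0],[0,0,-0.025],0.0],[[0,0,0],[0,0,0],0.0]])

```text
time: 3.92
eef_pos: [0.4286, 0.3005, 0.1097]
tcp_rot: [0.727, 0.686, 0.002, 0.001]
contact_force: [0.7, 0.9, -2.8]
opening: 0.125
finger_force: 97.9
```

```bash
python3 -c "
from h import *
status()"
```

```text
t 3.92 p [0.4286 0.3005 0.1097] th -3.34 tilt 0.24 F [ 0.7  0.9 -2.8] op 0.0107 ff 97.9
```

Request:
drive_tool(moves=[[[0,0,0],[0,0,-0.04],0.0],[[0,0,0],[0,0,-0.04],0.0],[[0,0,0],[0,0,-0.04],0.0],[[0,0,0],[0,0,-0.04],0.0],[[0,0,0],[-0.02,0.01,-0.03],0.0]], grip_force=120)

```text
time: 4.55
eef_pos: [0.4357, 0.2799, 0.2983]
tcp_rot: [0.727, 0.687, -0.0, -0.0]
contact_force: [-0.3, -0.6, -3.0]
opening: 0.115
finger_force: 120.3
```

Request:
drive_tool(moves=[[[0,0,0],[-0.045,0.015,0],0.0],[[0,0,0],[-0.045,0.015,0],0.0],[[0,0,0],[-0.045,0.015,0],0.0],[[0,0,0],[-0.045,0.015,0],0.0],[[0,0,0],[-0.045,0.015,0],0.0]])

```text
time: 5.18
eef_pos: [0.4975, 0.0491, 0.2961]
tcp_rot: [0.727, 0.686, -0.001, -0.001]
contact_force: [1.4, 0.3, -3.9]
opening: 0.12
finger_force: 120.3
```

Request:
drive_tool(moves=[[[0,0,0],[-0.045,0.01,0],0.0],[[0,0,0],[-0.045,0.01,0],0.0],[[0,0,0],[-0.045,0.01,0],0.0],[[0,0,0],[-0.045,0.01,0],0.0],[[0,0,0],[-0.045,0.01,0],0.0]])

```text
time: 5.8
eef_pos: [0.5343, -0.1782, 0.2959]
tcp_rot: [0.728, 0.686, -0.0, -0.001]
contact_force: [0.2, 0.3, -2.0]
opening: 0.111
finger_force: 120.3
```

Request:
drive_tool(moves=[[[0,0,0],[0,0,0],0.0],[[0,0,0],[0,0,0],0.0]])

```text
time: 6.05
eef_pos: [0.5343, -0.1766, 0.2962]
tcp_rot: [0.728, 0.686, -0.0, -0.002]
contact_force: [-0.9, 0.8, -3.2]
opening: 0.113
finger_force: 120.2
```

Run:
```python
from h import *
status(); c=ctrl.read_camera("wrist"); save(c,"w2.png"); np.save("w2.npy",c,allow_pickle=True)
```

```text
t 6.05 p [ 0.5343 -0.1766  0.2962] th -3.37 tilt 0.19 F [-0.9  0.8 -3.2] op 0.0096 ff 120.2
```

View pics/w2.png

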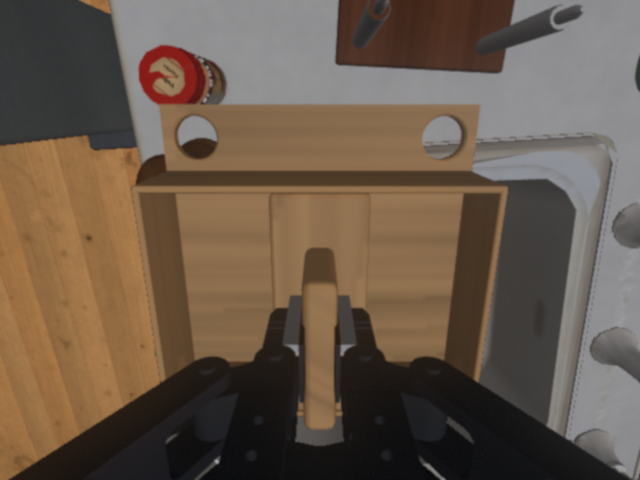

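Request:
drive_tool(moves=[[[0,0,0],[-0.03,0.04,0],0.0],[[0,0,0],[0,0.03,0],0.0],[[0,0,0],[0,0,0],0.0],[[0,0,0],[0,0,0],0.0]])

```text
time: 6.6
eef_pos: [0.6026, -0.2097, 0.2974]
tcp_rot: [0.727, 0.687, -0.0, -0.001]
contact_force: [-0.2, 0.0, -3.1]
opening: 0.114
finger_force: 120.3
```

Run:
```python
from h import *
status(); c=ctrl.read_camera("wrist"); save(c,"w3.png"); np.save("w3.npy",c,allow_pickle=True)
```

```text
t 6.6 p [ 0.6026 -0.2097  0.2974] th -3.25 tilt 0.09 F [-0.2  0.  -3.1] op 0.0098 ff 120.3
```

Request:
drive_tool(moves=[[[0,0,0],[0.05,0,0],0.0],[[0,0,0],[0.05,0,0],0.0],[[0,0,0],[0.04,0,0],0.0],[[0,0,0],[0,0,0],0.0],[[0,0,0],[0,0,0],0.0]])

```text
time: 7.28
eef_pos: [0.6107, -0.0713, 0.2983]
tcp_rot: [0.727, 0.686, -0.0, 0.0]
contact_force: [0.1, 0.1, -2.2]
opening: 0.111
finger_force: 120.2
```

Run:
```python
from h import *
status(); c=ctrl.read_camera("wrist"); np.save("w4.npy",c,allow_pickle=True)
a=np.load("w3.npy",allow_pickle=True).item()
im=np.vstack([a["image"][:180],c["image"][:180]])[:,:,::-1]; cv2.imwrite("pics/w34.png",cv2.resize(im,None,fx=1.25,fy=1.25))
```

```text
t 7.28 p [ 0.6107 -0.0713  0.2983] th -3.31 tilt 0.05 F [ 0.1  0.1 -2.2] op 0.0095 ff 120.2
```

View pics/w34.png

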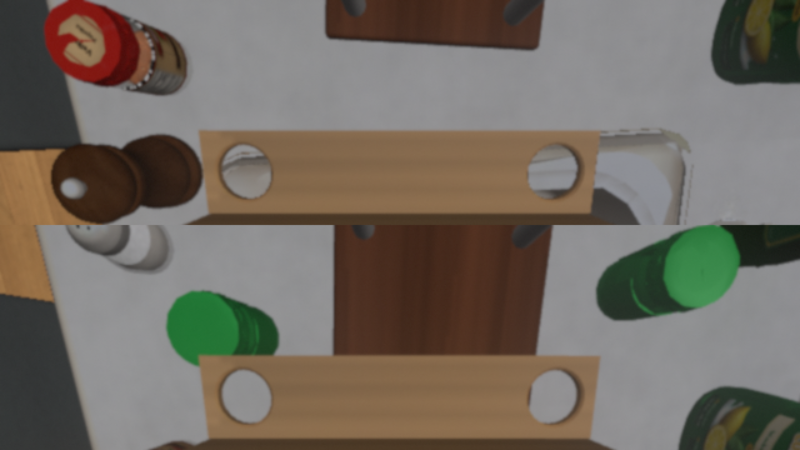

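Request:
drive_tool(moves=[[[0,0,0],[0.04,0,0],0.0],[[0,0,0],[0.03,0,0],0.0],[[0,0,0],[0,0,0],0.0],[[0,0,0],[0,0,0],0.0]])

```text
time: 7.82
eef_pos: [0.6153, -0.0026, 0.2979]
tcp_rot: [0.728, 0.686, -0.0, 0.0]
contact_force: [0.3, -0.1, -2.9]
opening: 0.12
finger_force: 120.3
```

Run:
```python
from h import *
status(); c=ctrl.read_camera("wrist"); np.save("w5.npy",c,allow_pickle=True)
a=np.load("w2.npy",allow_pickle=True).item()
im=np.vstack([a["image"][:100,300:620],c["image"][:180,250:570]])[:,:,::-1]; cv2.imwrite("pics/w25.png",cv2.resize(im,None,fx=2,fy=2,interpolation=2))
```

```text
t 7.83 p [ 0.6153 -0.0026  0.2979] th -3.4 tilt 0.04 F [ 0.3 -0.1 -2.9] op 0.0103 ff 120.3
```

View pics/w25.png

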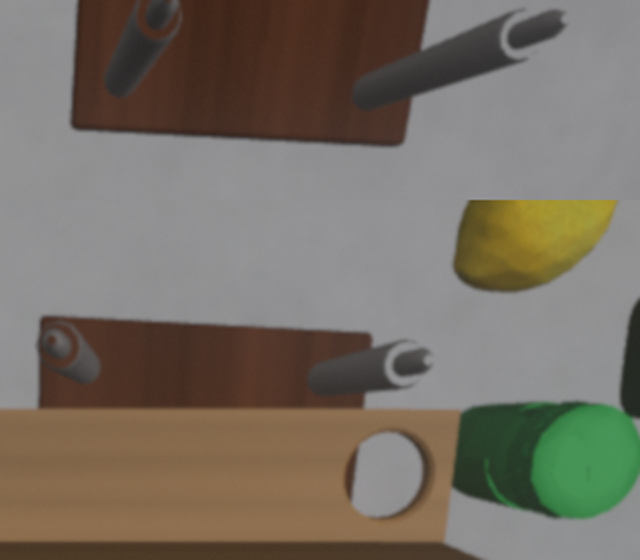

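The stacked crop shows, above, the south posts with pin tip at w2 (581,10) and shoulders at (379,7) and (558,17). Below, it shows the north posts with tips at w5 (276,70) and (464,79) and shoulders at (280,72) and (454,82). The plinth corners are also clear.

Run:
```python
from h import *
a=np.load("w2.npy",allow_pickle=True).item();c=np.load("w5.npy",allow_pickle=True).item()
pr=lambda n,C,u,v,z:print(n,plane(C,u,v,z)[:2].round(4))
pr("SE tip",a,581,10,.162);pr("SE sh",a,558,17,.14);pr("SW sh",a,379,7,.14)
pr("NW tip",c,276.5,70,.162);pr("NW sh",c,280,71.5,.14);pr("NE tip",c,464,79.5,.162);pr("NE sh",c,454,81.5,.14)
N=[plane(c,270.5,58.5,.016)[:2],plane(c,435,66.5,.016)[:2]];S=[plane(a,337,62.5,.016)[:2],plane(a,501.5,71,.016)[:2]]
print(np.round(N+S,4).tolist(),"c",np.mean(N+S,0))
for p in(N,S): d=p[1]-p[0];print(np.linalg.norm(d),np.degrees(np.arctan2(d[1],d[0])))
# tray in hand: front holes and fin
for nm,C in(("w2",a),("w5",c)):
  h=cv2.cvtColor(C["image"],cv2.COLOR_RGB2HSV)
  p=C["R"]
tz=.2962-.0692+.004
P=holes(a,[(197,130),(441,136)],tz); d=P[1]-P[0]; n=np.array([-d[1],d[0]])/np.linalg.norm(d)
print(P,np.linalg.norm(d),np.degrees(np.arctan2(d[1],d[0])),"tray centre minus tcp",P.mean(0)-n*.07-np.array([.5343,-.1766]))
```

```text
SE tip [ 0.6947 -0.0501]
SE sh [ 0.6937 -0.0495]
SW sh [ 0.5798 -0.037 ]
NW tip [0.595  0.1018]
NW sh [0.5951 0.1026]
NE tip [0.7104 0.0894]
NE sh [0.7114 0.0894]
[[0.5764, 0.1246], [0.7325, 0.1083], [0.5574, -0.0559], [0.7136, -0.0726]] c [0.64496468 0.02613319]
0.15689183297988493 -5.967758947009375
0.15711163532009004 -6.110307175541544
(197, 130) [177, 115, 40, 31, 848] [195.2 129.8]
(441, 136) [422, 115, 41, 44, 1371] [441.6 136.7]
[[ 0.47971915 -0.10165404]
 [ 0.59571365 -0.1116597 ]] 0.11642524541877158 -4.9301205273672535 tray centre minus tcp [-0.00259945  0.00020211]
```

Run:
```python
from h import *
C=np.load("w4.npy",allow_pickle=True).item()
for tz in(.2983-.0692+.003,):
  P=holes(C,[(197,137),(443,137)],tz); d=P[1]-P[0]; n=np.array([-d[1],d[0]])/np.linalg.norm(d)
  print(P,np.linalg.norm(d),np.degrees(np.arctan2(d[1],d[0])),"tray centre minus tcp",P.mean(0)-n*.07-np.array([.6107,-.0713]))
```

```text
(197, 137) [177, 115, 41, 44, 1380] [196.8 136.8]
(443, 137) [423, 116, 40, 43, 1366] [442. 137.]
[[ 5.56355754e-01  9.64415236e-05]
 [ 6.72743724e-01 -6.72562105e-03]] 0.11658773535951347 -3.3545448959732522 tray centre minus tcp [-0.00024627 -0.00189465]
```

```bash
python3 -c "
from h import *
go(.6453,.0281,.25,-6.1)"
```

```text
turn z 0.0466 shift [0.0339 0.0266 0.0479] norm 0.064
```

Request:
drive_tool(moves=[[[0,0,0.0466],[0,0,0],0.0],[[0,0,0],[0.0339,0.0266,0],0.0],[[0,0,0],[0,0,0.0239],0.0],[[0,0,0],[0,0,0.024],0.0],[[0,0,0],[0,0,0],0.0]])

```text
time: 8.5
eef_pos: [0.6439, 0.0285, 0.2469]
tcp_rot: [0.744, 0.669, -0.002, -0.002]
contact_force: [-0.7, 0.5, -3.4]
opening: 0.125
finger_force: 82.5
```

Request:
drive_tool(moves=[[[0,0,0],[0,0,0],0.0]])

```text
time: 8.62
eef_pos: [0.6458, 0.0286, 0.2511]
tcp_rot: [0.744, 0.669, 0.0, 0.001]
contact_force: [-0.8, 0.3, -2.7]
opening: 0.122
finger_force: 82.5
```

Run:
```python
from h import *
status();go(.6453,.0281,.25,-6.1)
c=ctrl.read_camera("wrist"); np.save("w6.npy",c,allow_pickle=True); 
save(c,"w6.png")
```

```text
t 8.62 p [0.6458 0.0286 0.2511] th -6.08 tilt 0.08 F [-0.8  0.3 -2.7] op 0.0104 ff 82.5
turn z 0.0004 shift [-0.0006 -0.0004  0.0011] norm 0.001
```

View pics/w6.png

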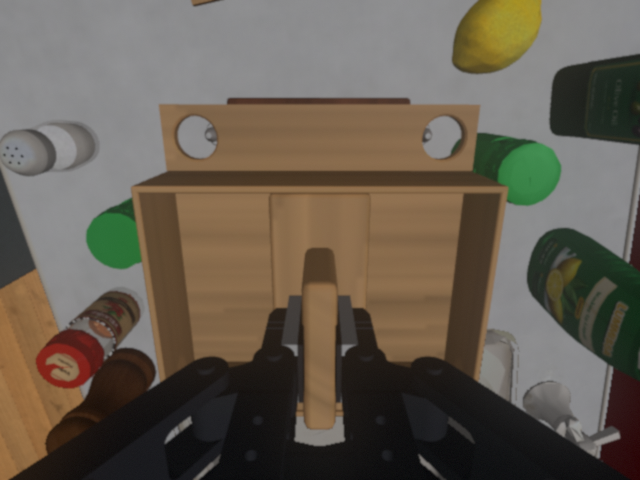

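The holes are at (197,137) and (442,137), unchanged, with pin tips visible inside at (209,134) and (428,136).

Run:
```python
from h import *
C=np.load("w6.npy",allow_pickle=True).item()
for u in((197,137,209,134),(442,137,428,136)): print(plane(C,u[0],u[1],.2511-.0692+.003)[:2].round(4),plane(C,u[2],u[3],.162)[:2].round(4))
g=cv2.resize(C["image"][105:165,165:475],None,fx=1,fy=1); h=cv2.cvtColor(g,cv2.COLOR_RGB2GRAY)
for x0,x1 in((178,218),(423,463)):
    w=cv2.cvtColor(C["image"],cv2.COLOR_RGB2GRAY)[120:152,x0:x1]; print(x0); print(w[6:24:1,(24 if x0<200 else 0):(40 if x0<200 else 14)])
```

```text
[0.5951 0.1025] [0.5947 0.1024]
[0.7109 0.0901] [0.7103 0.0891]
178
[[139 139 138 137 131 123 124 127 127 116  99  84  89  98 101 102]
 [138 138 138 136 127 119 117 113 106  98  89  79  82  93 100 102]
 [138 138 137 134 122 105  95  89  84  84  82  79  79  88  98 101]
 [138 137 135 127 110  91  85  83  84  83  84  83  81  85  93  99]
 [137 136 131 117  94  85  84  88  90  90  90  88  84  83  89  97]
 [137 135 126 105  88  90  94  96  96  96  95  94  90  84  85  93]
 [138 134 120  98  92 103 112 113 108 103 101  99  94  88  85  90]
 [138 134 119  99 105 121 129 127 119 110 105 102  99  92  85  89]
 [139 135 119 104 117 130 135 135 127 115 107 104 101  96  87  87]
 [138 135 122 110 121 131 135 136 130 119 107 103 101  96  88  86]
 [139 136 126 113 116 127 133 134 128 115 104  99  98  95  90  86]
 [139 138 129 114 109 117 123 125 116 101  94  93  92  90  86  85]
 [140 139 134 121 103  98 100 100  93  86  86  85  85  85  82  82]
 [140 140 138 131 114  92  76  72  71  72  75  77  78  79  80  84]
 [140 141 140 138 130 112  89  75  69  66  69  74  79  85  87  87]
 [140 141 140 140 137 130 1
[... 541 characters left out ...]
5  86  92 101 106 105 104 117 134 140 142 140 141]
 [ 88  84  89 104 119 124 119 111 115 129 140 142 142 141]
 [ 84  83 101 122 136 138 133 121 117 128 139 141 141 140]
 [ 80  83 108 133 141 140 136 130 122 130 139 142 141 141]
 [ 76  82 109 134 140 139 134 129 125 134 141 141 141 142]
 [ 71  75  99 124 135 133 128 124 125 137 141 141 142 141]
 [ 67  65  81 101 116 118 115 117 127 138 141 141 141 140]
 [ 63  58  64  76  88  95 105 118 132 140 141 141 141 140]
 [ 63  59  63  70  82  98 116 131 139 141 142 141 141 141]
 [ 75  70  76  88 102 121 134 139 140 140 141 140 141 141]
 [101  96 102 115 126 135 141 141 141 141 141 140 140 141]
 [119 118 125 134 139 140 141 141 141 141 141 141 141 141]]
```

Request:
drive_tool(moves=[[[0,0,0],[-0.0006,-0.0005,0.01],0.0],[[0,0,0],[0,0,0.015],0.0],[[0,0,0],[0,0,0.015],0.0],[[0,0,0],[0,0,0.015],0.0],[[0,0,0],[0,0,0],0.0]], grip_force=120)

```text
time: 9.3
eef_pos: [0.6436, 0.0291, 0.1923]
tcp_rot: [0.743, 0.669, -0.001, -0.001]
contact_force: [0.0, -0.5, -2.2]
opening: 0.118
finger_force: 118.4
```

Run:
```python
from h import *
status();go(.6453,.0281,.085,-6.1)
```

```text
t 9.3 p [0.6436 0.0291 0.1923] th -6.02 tilt 0.23 F [ 0.  -0.5 -2.2] op 0.0101 ff 118.4
turn z 0.0015 shift [-0.0008  0.0018  0.1073] norm 0.107
```

Request:
drive_tool(moves=[[[0,0,0],[0,0,0.022],0.0],[[0,0,0],[0,0,0.022],0.0],[[0,0,0],[0,0,0.022],0.0],[[0,0,0],[0,0,0.022],0.0],[[0,0,0],[0,0,0.01],0.0]])

```text
time: 9.93
eef_pos: [0.6437, 0.029, 0.0944]
tcp_rot: [0.743, 0.669, -0.001, -0.001]
contact_force: [-0.7, 0.5, -3.6]
opening: 0.115
finger_force: 118.4
```

Request:
drive_tool(moves=[[[0,0,0],[0,0,0.005],0.0],[[0,0,0],[0,0,0.003],0.0],[[0,0,0],[0,0,0],0.0]])

```text
time: 10.3
eef_pos: [0.6451, 0.029, 0.0896]
tcp_rot: [0.743, 0.669, 0.0, 0.0]
contact_force: [-0.3, 0.2, -2.7]
opening: 0.116
finger_force: 118.4
```

Run:
```python
from h import *
status()
```

```text
t 10.3 p [0.6451 0.029  0.0896] th -6.01 tilt 0.05 F [-0.3  0.2 -2.7] op 0.0099 ff 118.4
```

Request:
drive_tool(moves=[[[0,0,0],[0,0,0.0035],0.0],[[0,0,0],[0,0,0.001],0.0],[[0,0,0],[0,0,0],0.0],[[0,0,0],[0,0,0],0.04],[[0,0,0],[0,0,0],0.04]])

```text
time: 10.92
eef_pos: [0.6452, 0.0289, 0.085]
tcp_rot: [0.743, 0.669, 0.0, 0.0]
contact_force: [0.3, -0.2, 0.9]
opening: 0.47
finger_force: 0.0
```

Request:
drive_tool(moves=[[[0,0,0],[0,0,0],0.04],[[0,0,0],[0,0,-0.03],0.04],[[0,0,0],[0,0,-0.05],0.04],[[0,0,0],[0,0,-0.06],0.04],[[0,0,0],[0,0,-0.05],0.04]])

```text
time: 11.55
eef_pos: [0.645, 0.029, 0.2774]
tcp_rot: [0.743, 0.669, 0.001, 0.001]
contact_force: [0.2, 0.2, -0.3]
opening: 0.47
finger_force: 0.0
```

Run:
```python
from h import *
status(); go(.45,-.13,.27,-20)
```

```text
t 11.55 p [0.645  0.029  0.2774] th -6.01 tilt 0.13 F [ 0.2  0.2 -0.3] op 0.0401 ff 0.0
turn z 0.2442 shift [-0.2161 -0.1288  0.0074] norm 0.252
```

Request:
drive_tool(moves=[[[0,0,0],[-0.03,-0.05,0],0.06],[[0,0,0],[-0.03,-0.05,0],0.06],[[0,0,0],[-0.03,-0.05,0],0.06],[[0,0,0],[-0.03,-0.04,0],0.06],[[0,0,0],[-0.02,0,0],0.06]])

```text
time: 12.18
eef_pos: [0.4388, -0.0907, 0.2745]
tcp_rot: [0.744, 0.669, 0.0, 0.0]
contact_force: [0.6, 0.4, 0.8]
opening: 0.701
finger_force: 0.0
```

Request:
drive_tool(moves=[[[0,0,0],[0,0,0],0.06],[[0,0,0],[0,0,0],0.06]])

```text
time: 12.42
eef_pos: [0.4414, -0.09, 0.2747]
tcp_rot: [0.743, 0.669, 0.0, -0.0]
contact_force: [-0.5, 1.2, -0.4]
opening: 0.704
finger_force: 0.0
```

Run:
```python
from h import *
status(); c=ctrl.read_camera("wrist"); np.save("w7.npy",c,allow_pickle=True); save(c,"w7.png")
```

```text
t 12.43 p [ 0.4414 -0.09    0.2747] th -6.0 tilt 0.03 F [-0.5  1.2 -0.4] op 0.0601 ff 0.0
```

View pics/w7.png

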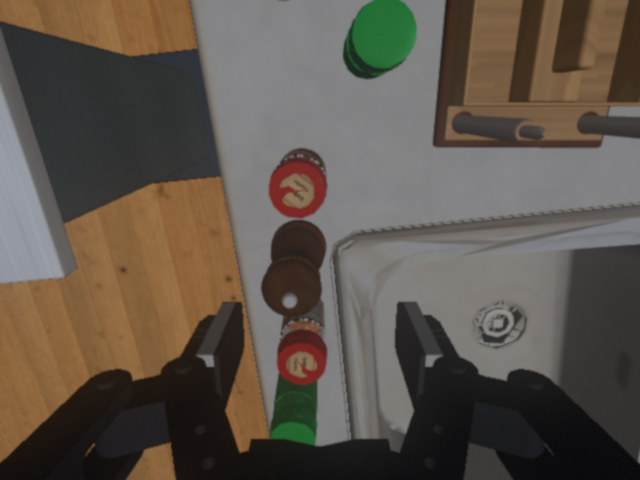

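The wrist view shows jar caps at (298,190) and (303,358), with the mill's knob at (289,301) between them. The deep tray sits on the plinth at the top right.

```bash
cat >> h.py <<'E'
def cap(c,u,v,r=45,z=.106):
    h=cv2.cvtColor(c["image"],cv2.COLOR_RGB2HSV); m=(((h[:,:,0]<8)|(h[:,:,0]>170))&(h[:,:,1]>150)&(h[:,:,2]>110)).astype(np.uint8)*255
    k=np.zeros_like(m); cv2.circle(k,(u,v),r,255,-1); m&=k
    p=cv2.convexHull(np.argwhere(m)[:,::-1].astype(np.int32)); (e,ax,an)=cv2.fitEllipse(p); (q,rad)=cv2.minEnclosingCircle(p)
    print("ellipse",np.round(e,1),np.round(ax,1),"circ",np.round(q,1),round(rad,1)); return plane(c,*e,z),plane(c,*q,z)
E
python3 - <<'E'
from h import *
c=np.load("w7.npy",allow_pickle=True).item()
print(cap(c,298,190),cap(c,303,358,34)); print("mill",plane(c,289,301,.130),plane(c,291.5,286,.107))
go(*cap(c,298,190)[0][:2],.14,-6)
E
```

```text
ellipse [296.9 189.4] [53.9 55.4] circ [297.1 189.1] 28.0
ellipse [301.  363.2] [39.6 47.1] circ [301.  362.5] 23.4
(array([ 0.4267199 , -0.06620323,  0.106     ]), array([ 0.42689507, -0.06598509,  0.106     ])) (array([ 0.41126802, -0.22083643,  0.106     ]), array([ 0.41138526, -0.22007362,  0.106     ]))
mill [ 0.41195439 -0.14684878  0.13      ] [ 0.412569  -0.1451909  0.107    ]
ellipse [296.9 189.4] [53.9 55.4] circ [297.1 189.1] 28.0
turn z 0.0005 shift [ 0.0219 -0.0171  0.1346] norm 0.137
```

Request:
drive_tool(moves=[[[0,0,0],[0.0212,-0.0169,0.03],0.07],[[0,0,0],[0,0,0.045],0.07],[[0,0,0],[0,0,0.045],0.07],[[0,0,0],[0,0,0.04],0.07],[[0,0,0],[0,0,0.0215],0.07]], grip_force=50)

```text
time: 13.1
eef_pos: [0.4255, -0.0661, 0.0905]
tcp_rot: [0.743, 0.67, -0.001, -0.002]
contact_force: [-0.9, -0.3, 0.2]
opening: 0.82
finger_force: 0.0
```

Request:
drive_tool(moves=[[[0,0,0],[0,0,0],0.07],[[0,0,0],[0,0,0],0.03],[[0,0,0],[0,0,0],0.03],[[0,0,0],[0,0,0],0.03],[[0,0,0],[0,0,0],0.03]])

```text
time: 13.72
eef_pos: [0.4278, -0.0679, 0.0947]
tcp_rot: [0.743, 0.669, 0.001, 0.001]
contact_force: [-0.5, 0.2, 6.0]
opening: 0.506
finger_force: 51.0
```

Run:
```python
from h import *
status()
```

```text
t 13.72 p [ 0.4278 -0.0679  0.0947] th -6.01 tilt 0.19 F [-0.5  0.2  6. ] op 0.0432 ff 51.0
```

Request:
drive_tool(moves=[[[0,0,0],[0,0,-0.02],0.03],[[0,0,0],[0,0,-0.04],0.03],[[0,0,0],[0,0,-0.05],0.03],[[0,0,0],[0,0,-0.05],0.03],[[0,0,0],[0,0,-0.03],0.03]], grip_force=60)

```text
time: 14.35
eef_pos: [0.4268, -0.0677, 0.2857]
tcp_rot: [0.743, 0.669, 0.001, 0.002]
contact_force: [0.6, -0.5, -1.8]
opening: 0.507
finger_force: 61.0
```

Request:
drive_tool(moves=[[[0,0,0],[0.029,0.04,0],0.03],[[0,0,0],[0.029,0.04,0],0.03],[[0,0,0],[0.029,0.04,0],0.03],[[0,0,0],[0.0295,0.0412,0],0.03],[[0,0,0],[0,0,0],0.03]])

```text
time: 14.98
eef_pos: [0.6003, 0.033, 0.2809]
tcp_rot: [0.742, 0.67, -0.001, -0.001]
contact_force: [-0.8, -0.5, -1.0]
opening: 0.5
finger_force: 61.5
```

Request:
drive_tool(moves=[[[0,0,0],[0,0,0],0.03]])

```text
time: 15.1
eef_pos: [0.5983, 0.0315, 0.2821]
tcp_rot: [0.743, 0.669, -0.001, -0.001]
contact_force: [-0.5, -0.8, -1.0]
opening: 0.503
finger_force: 61.5
```

Run:
```python
from h import *
status(); go(.6003,.031,.2,-6.05)
c=ctrl.read_camera("wrist"); np.save("w8.npy",c,allow_pickle=True); save(c,"w8.png")
```

```text
t 15.1 p [0.5983 0.0315 0.2821] th -6.0 tilt 0.13 F [-0.5 -0.8 -1. ] op 0.0429 ff 61.5
turn z 0.0009 shift [-0.0002  0.002   0.0821] norm 0.082
```

View pics/w8.png

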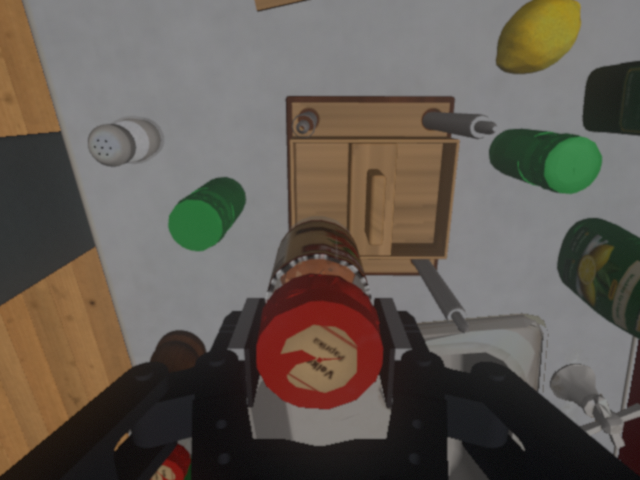

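The deep tray lies flat on the plinth, with its back wall corners at (291,140) and (458,140). The jar is held upright at (320,340).

Run:
```python
from h import *
c=np.load("w8.npy",allow_pickle=True).item()
A=plane(c,290.5,140,.061);B=plane(c,458,140,.061);print(A,B,(A+B)/2-np.array([0,.055,0]))
F=plane(c,376,172,.096);print("fin far end",F)
# jar in hand: cap centre at its height, body foot
s=.2821+.0113; print(cap(c,320,335,75,s), st()[0])
```

```text
[0.57878422 0.0881645  0.061     ] [0.7217899  0.07314276 0.061     ] [0.65028706 0.02565363 0.061     ]
fin far end [0.64581606 0.0590925  0.096     ]
ellipse [319.1 354.9] [106.7 125.5] circ [319.  354.2] 62.5
(array([0.59812148, 0.03255675, 0.2934    ]), array([0.59811163, 0.03284526, 0.2934    ])) [0.59813989 0.03117245 0.28253154]
```

Request:
drive_tool(moves=[[[0,0,0],[0,0.0015,0.03],0.03],[[0,0,0],[0,0,0.03],0.03],[[0,0,0],[0,0,0.03],0.03],[[0,0,0],[0,0,0.03],0.03],[[0,0,0],[0,0,0.03],0.03]])

```text
time: 15.78
eef_pos: [0.5997, 0.0305, 0.133]
tcp_rot: [0.744, 0.669, 0.0, 0.0]
contact_force: [0.7, 0.2, -1.3]
opening: 0.502
finger_force: 61.5
```

Request:
drive_tool(moves=[[[0,0,0],[0,0,0.01],0.03],[[0,0,0],[0,0,0],0.03],[[0,0,0],[0,0,0],0.03]])

```text
time: 16.15
eef_pos: [0.6013, 0.031, 0.1248]
tcp_rot: [0.743, 0.669, 0.001, 0.001]
contact_force: [-0.0, 0.6, -0.4]
opening: 0.502
finger_force: 61.3
```

Run:
```python
from h import *
status()
```

```text
t 16.15 p [0.6013 0.031  0.1248] th -6.03 tilt 0.16 F [-0.   0.6 -0.4] op 0.0429 ff 61.3
```

Request:
drive_tool(moves=[[[0,0,0],[0,0,0.004],0.03],[[0,0,0],[0,0,0.002],0.03],[[0,0,0],[0,0,0.001],0.03],[[0,0,0],[0,0,0],0.03]])

```text
time: 16.65
eef_pos: [0.6007, 0.0314, 0.1168]
tcp_rot: [0.743, 0.669, 0.0, 0.0]
contact_force: [-1.5, 0.8, 4.0]
opening: 0.505
finger_force: 61.8
```

Run:
```python
from h import *
status()
```

```text
t 16.65 p [0.6007 0.0314 0.1168] th -6.0 tilt 0.0 F [-1.5  0.8  4. ] op 0.0432 ff 61.8
```

Request:
drive_tool(moves=[[[0,0,0],[0,0,0],0.055],[[0,0,0],[0,0,0],0.055],[[0,0,0],[0,0,-0.03],0.055],[[0,0,0],[0,0,-0.05],0.055],[[0,0,0],[0,0,-0.05],0.055]])

```text
time: 17.27
eef_pos: [0.6002, 0.0314, 0.2467]
tcp_rot: [0.743, 0.669, -0.0, -0.0]
contact_force: [0.4, -0.1, -0.6]
opening: 0.641
finger_force: 0.0
```

Request:
drive_tool(moves=[[[0,0,0],[0,0,-0.03],0.07],[[0,0,0],[-0.0452,-0.027,0],0.07],[[0,0,0],[-0.0452,-0.027,0],0.07],[[0,0,0],[-0.0452,-0.027,0],0.07],[[0,0,0],[-0.0452,-0.027,0],0.07]])

```text
time: 17.9
eef_pos: [0.4731, -0.1382, 0.2759]
tcp_rot: [0.743, 0.669, 0.0, 0.0]
contact_force: [0.2, -1.3, 0.3]
opening: 0.821
finger_force: 0.0
```

Request:
drive_tool(moves=[[[0,0,0],[-0.0452,-0.027,0],0.07],[[0,0,0],[-0.0452,-0.027,0],0.07],[[0,0,0],[0,0,0],0.07],[[0,0,0],[0,0,0],0.07]])

```text
time: 18.4
eef_pos: [0.411, -0.2213, 0.2759]
tcp_rot: [0.743, 0.669, 0.0, -0.0]
contact_force: [-0.0, 0.3, 0.1]
opening: 0.82
finger_force: 0.0
```

Run:
```python
from h import *
status();c=ctrl.read_camera("wrist"); save(c,"w9.png"); np.save("w9.npy",c,allow_pickle=True)
u,v=np.round(proj(c,(.4113,-.221,.106))).astype(int); print(u,v,cap(c,u,v,40)); go(.4113,-.2215,.095,-6)
```

```text
t 18.4 p [ 0.411  -0.2213  0.2759] th -6.05 tilt 0.03 F [-0.   0.3  0.1] op 0.0701 ff 0.0
ellipse [319.7 216. ] [50.9 53.1] circ [319.7 215.3] 26.8
320 217 (array([ 0.41133944, -0.22045012,  0.106     ]), array([ 0.41142775, -0.21990393,  0.106     ]))
turn z 0.0004 shift [-0.0006  0.      0.1809] norm 0.181
```

Request:
drive_tool(moves=[[[0,0,0],[0,0,0.045],0.07],[[0,0,0],[0,0,0.045],0.07],[[0,0,0],[0,0,0.045],0.07],[[0,0,0],[0,0,0.03],0.07],[[0,0,0],[0,0,0.016],0.07]])

```text
time: 19.08
eef_pos: [0.4109, -0.2196, 0.0931]
tcp_rot: [0.742, 0.67, -0.0, -0.002]
contact_force: [0.8, 0.0, -0.5]
opening: 0.82
finger_force: 0.0
```

Request:
drive_tool(moves=[[[0,0,0],[0,0,0],0.07],[[0,0,0],[0,0,0],0.03],[[0,0,0],[0,0,0],0.03],[[0,0,0],[0,0,0],0.03],[[0,0,0],[0,0,0],0.03]])

```text
time: 19.7
eef_pos: [0.4122, -0.2225, 0.097]
tcp_rot: [0.743, 0.669, 0.0, 0.002]
contact_force: [-0.7, -0.3, 6.5]
opening: 0.502
finger_force: 61.0
```

Request:
drive_tool(moves=[[[0,0,0],[0,0,-0.02],0.03],[[0,0,0],[0,0,-0.04],0.03],[[0,0,0],[0,0,-0.05],0.03],[[0,0,0],[0,0,-0.05],0.03],[[0,0,0],[0,0,-0.03],0.03]])

```text
time: 20.32
eef_pos: [0.4113, -0.2217, 0.288]
tcp_rot: [0.743, 0.669, 0.0, 0.002]
contact_force: [-0.1, -0.1, -0.7]
opening: 0.503
finger_force: 61.0
```

Run:
```python
from h import *
status(); go(.6897,.0216,.285,-6.05)
```

```text
t 20.32 p [ 0.4113 -0.2217  0.288 ] th -6.02 tilt 0.22 F [-0.1 -0.1 -0.7] op 0.043 ff 61.0
turn z 0.0005 shift [0.2713 0.2512 0.003 ] norm 0.37
```

Request:
drive_tool(moves=[[[0,0,0],[0.0388,0.0359,0],0.03],[[0,0,0],[0.0388,0.0359,0],0.03],[[0,0,0],[0.0388,0.0359,0],0.03],[[0,0,0],[0.0388,0.0359,0],0.03],[[0,0,0],[0.0388,0.0359,0],0.03]])

```text
time: 20.95
eef_pos: [0.6106, -0.046, 0.2846]
tcp_rot: [0.743, 0.669, -0.0, -0.0]
contact_force: [-0.3, -1.1, -1.6]
opening: 0.498
finger_force: 61.2
```

Request:
drive_tool(moves=[[[0,0,0],[0.0388,0.0359,0],0.03],[[0,0,0],[0.0388,0.0359,0],0.03],[[0,0,0],[0,0,0],0.03],[[0,0,0],[0,0,0],0.03]])

```text
time: 21.45
eef_pos: [0.6889, 0.0223, 0.2841]
tcp_rot: [0.743, 0.669, -0.001, -0.001]
contact_force: [-0.1, 0.7, -0.2]
opening: 0.5
finger_force: 61.5
```

Run:
```python
from h import *
status(); go(.6897,.0216,.128,-6.05)
c=ctrl.read_camera("wrist"); np.save("w10.npy",c,allow_pickle=True)
s=st()[0][2]+.010; print(cap(c,320,345,80,s), st()[0])
```

```text
t 21.45 p [0.6889 0.0223 0.2841] th -5.99 tilt 0.12 F [-0.1  0.7 -0.2] op 0.0427 ff 61.5
turn z 0.001 shift [-0.0007  0.0009  0.1561] norm 0.156
ellipse [319.5 349. ] [105.7 124. ] circ [319.4 347.9] 61.8
(array([0.68898048, 0.02521841, 0.29461048]), array([0.68898816, 0.02565329, 0.29461048])) [0.68871983 0.02185955 0.28461048]
```

Request:
drive_tool(moves=[[[0,0,0],[-0.0007,0.0008,0.03],0.03],[[0,0,0],[0,0,0.03],0.03],[[0,0,0],[0,0,0.03],0.03],[[0,0,0],[0,0,0.03],0.03],[[0,0,0],[0,0,0.03],0.03]])

```text
time: 22.12
eef_pos: [0.6894, 0.0202, 0.1349]
tcp_rot: [0.744, 0.668, 0.0, 0.0]
contact_force: [0.7, -0.0, -1.1]
opening: 0.502
finger_force: 61.5
```

Request:
drive_tool(moves=[[[0,0,0],[0,0,0.01],0.03],[[0,0,0],[0,0,0.003],0.03],[[0,0,0],[0,0,0],0.03],[[0,0,0],[0,0,0],0.03]])

```text
time: 22.62
eef_pos: [0.691, 0.0215, 0.1238]
tcp_rot: [0.743, 0.669, 0.001, 0.001]
contact_force: [-0.6, -0.1, -0.3]
opening: 0.501
finger_force: 61.5
```

Run:
```python
from h import *
status()
```

```text
t 22.62 p [0.691  0.0215 0.1238] th -6.01 tilt 0.16 F [-0.6 -0.1 -0.3] op 0.0428 ff 61.5
```

Contact was at 0.097 on the worktop, so about 0.119 is expected here.

Request:
drive_tool(moves=[[[0,0,0],[0,0,0.003],0.03],[[0,0,0],[0,0,0.0015],0.03],[[0,0,0],[0,0,0.001],0.03],[[0,0,0],[0,0,0],0.03]])

```text
time: 23.12
eef_pos: [0.6907, 0.0217, 0.1191]
tcp_rot: [0.743, 0.669, 0.0, 0.0]
contact_force: [-3.3, 1.0, 7.1]
opening: 0.5
finger_force: 62.1
```

Run:
```python
from h import *
status()
```

```text
t 23.12 p [0.6907 0.0217 0.1191] th -5.99 tilt 0.05 F [-3.3  1.   7.1] op 0.0427 ff 62.1
```

Request:
drive_tool(moves=[[[0,0,0],[0,0,0],0.055],[[0,0,0],[0,0,0],0.055],[[0,0,0],[0,0,-0.03],0.055],[[0,0,0],[0,0,-0.05],0.055],[[0,0,0],[0,0,-0.05],0.055]])

```text
time: 23.75
eef_pos: [0.6897, 0.0216, 0.2468]
tcp_rot: [0.743, 0.669, -0.001, -0.001]
contact_force: [0.4, -0.2, -0.2]
opening: 0.638
finger_force: 0.0
```

Request:
drive_tool(moves=[[[0,0,0],[0.02,0,-0.03],0.055],[[0,0,0],[0.05,-0.019,0],0.055],[[0,0,0],[0.05,-0.019,0],0.055],[[0,0,0],[0.05,-0.019,0],0.055],[[0,0,0],[0.05,-0.019,0],0.055]])

```text
time: 24.38
eef_pos: [0.6369, 0.2498, 0.276]
tcp_rot: [0.743, 0.669, -0.0, -0.0]
contact_force: [0.3, -0.7, -0.1]
opening: 0.643
finger_force: 0.0
```

Request:
drive_tool(moves=[[[0,0,0],[0.0465,-0.019,0],0.05],[[0,0,-0.098],[0,0,0],0.05],[[0,0,-0.098],[0,0,0],0.05],[[0,0,0],[0,0,0],0.05],[[0,0,0],[0,0,0],0.05]])

```text
time: 25.0
eef_pos: [0.6235, 0.2964, 0.2762]
tcp_rot: [0.675, 0.738, -0.0, -0.0]
contact_force: [0.5, -0.7, 0.2]
opening: 0.583
finger_force: 0.0
```

Run:
```python
from h import *
status(); c=ctrl.read_camera("wrist"); save(c,"w11.png"); np.save("w11.npy",c,allow_pickle=True)
h=np.array([[-.058,.07],[.058,.07],[-.058,-.07],[.058,-.07]]); a=np.radians(5.2); R=np.array([[np.cos(a),-np.sin(a)],[np.sin(a),np.cos(a)]])
g=[proj(c,[*(R@q+[.6235,.292]),.004]) for q in h]
P=holes(c,g,.004); print(P.round(4).tolist(),P.mean(0)); d=P[1]-P[0]; print(np.linalg.norm(d),np.degrees(np.arctan2(d[1],d[0])))
# check jars
D=ctrl.read_camera("side"); save(D,"d2.png",(240,140,460,380),2.4)
```

```text
t 25.0 p [0.6235 0.2964 0.2762] th 5.12 tilt 0.03 F [ 0.5 -0.7  0.2] op 0.0497 ff 0.0
(np.float64(259.15771915337643), np.float64(124.03299890937474)) [253, 118, 13, 13, 130] [258.9 123.9]
(np.float64(378.37560611886784), np.float64(123.85008956493148)) [373, 118, 12, 13, 127] [378.3 123.8]
(np.float64(265.52536095242874), np.float64(258.17218378862077)) [260, 254, 11, 10, 88] [265.1 258.2]
(np.float64(372.46865909750636), np.float64(258.02918082372287)) [367, 254, 11, 10, 85] [372.1 258.2]
[[0.5591, 0.3565], [0.6748, 0.367], [0.5717, 0.2169], [0.6873, 0.2274]] [0.62322437 0.29194609]
0.1161622018271648 5.14915148561586
```

View pics/d2.png

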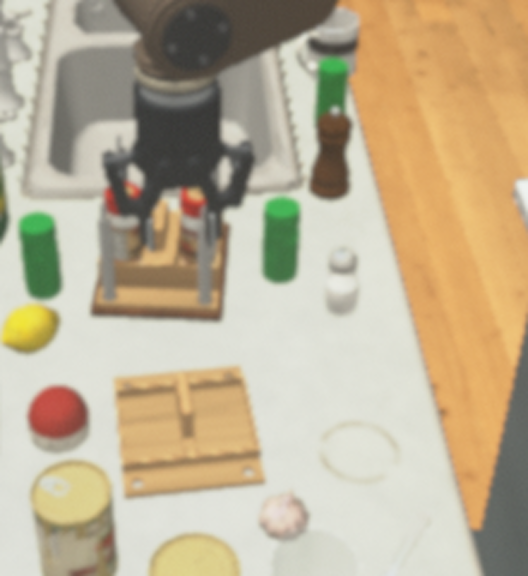

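Both jars stand upright in the deep tray, with caps at crop (122,195) and (192,195). The shallow tray is undisturbed at (187,430).

Request:
drive_tool(moves=[[[0,0,0],[-0.0045,-0.0005,0.05],0.04],[[0,0,0],[0,0,0.05],0.04],[[0,0,0],[0,0,0.05],0.04],[[0,0,0],[0,0,0.045],0.04],[[0,0,0],[0,0,0.025],0.04]])

```text
time: 25.72
eef_pos: [0.6218, 0.2913, 0.053]
tcp_rot: [0.675, 0.738, -0.002, -0.001]
contact_force: [0.4, -0.1, -0.1]
opening: 0.467
finger_force: 0.0
```

Request:
drive_tool(moves=[[[0,0,0],[0,0,0.01],0.04],[[0,0,0],[0,0,0],0.04],[[0,0,0],[0,0,0],0.0],[[0,0,0],[0,0,0],0.0],[[0,0,0],[0,0,0],0.0]], grip_force=110)

```text
time: 26.35
eef_pos: [0.6246, 0.2925, 0.0489]
tcp_rot: [0.674, 0.739, 0.001, 0.001]
contact_force: [-1.7, 0.5, 6.6]
opening: 0.121
finger_force: 108.2
```

Request:
drive_tool(moves=[[[0,0,0],[0,0,0],0.0],[[0,0,0],[0,0,-0.03],0.0],[[0,0,0],[0,0,-0.05],0.0],[[0,0,0],[0,0,-0.05],0.0],[[0,0,0],[0,0,-0.05],0.0]])

```text
time: 26.98
eef_pos: [0.6226, 0.2918, 0.2264]
tcp_rot: [0.674, 0.739, -0.001, -0.001]
contact_force: [0.8, -0.4, -2.9]
opening: 0.118
finger_force: 107.8
```

Request:
drive_tool(moves=[[[0,0,0],[0,0,-0.04],0.0],[[0,0,0.098],[0,0,0],0.0],[[0,0,0.098],[0,0,0],0.0],[[0,0,0],[0,0,0],0.0],[[0,0,0],[0,0,0],0.0]])

```text
time: 27.6
eef_pos: [0.623, 0.2919, 0.2654]
tcp_rot: [0.743, 0.67, -0.001, -0.0]
contact_force: [-0.1, 0.2, -3.0]
opening: 0.117
finger_force: 107.8
```

Run:
```python
from h import *
status(); go(.645,.028,.27,-6.05); 
c=ctrl.read_camera("wrist"); np.save("w12.npy",c,allow_pickle=True)
```

```text
t 27.6 p [0.623  0.2919 0.2654] th -5.93 tilt 0.1 F [-0.1  0.2 -3. ] op 0.01 ff 107.8
turn z 0.0021 shift [-0.2602  0.0497 -0.0046] norm 0.265
```

Run:
```python
from h import *
C=np.load("w12.npy",allow_pickle=True).item(); p=np.array([.623,.2919,.2654]); tz=p[2]-.048+.003
g=[proj(C,[p[0]+x,p[1]+y,tz]) for x,y in((-.05,.076),(.065,.064))]; print(g)
P=holes(C,g,tz); d=P[1]-P[0]; n=np.array([-d[1],d[0]])/np.linalg.norm(d)
print(P,np.linalg.norm(d),np.degrees(np.arctan2(d[1],d[0])),"off",P.mean(0)-n*.07-p[:2]); save(C,"w12.png")
```

```text
[array([183.82603778, 134.99136517]), array([457.37218749, 135.10435109])]
(np.float64(183.82603777781858), np.float64(134.9913651708793)) [170, 122, 25, 29, 577] [182.  136.4]
(np.float64(457.37218748719107), np.float64(135.1043510872857)) [444, 123, 26, 28, 573] [456.2 136.6]
[[0.57211078 0.36741344]
 [0.68752149 0.35532582]] 0.11604198815806366 -5.979115346469422 off [-0.00047548 -0.00014956]
```

Request:
drive_tool(moves=[[[0,0,0.002],[-0.045,0.0085,0],0.0],[[0,0,0],[-0.045,0.0085,0],0.0],[[0,0,0],[-0.045,0.0085,0],0.0],[[0,0,0],[-0.045,0.0085,0],0.0],[[0,0,0],[-0.045,0.0085,0],0.0]])

```text
time: 28.28
eef_pos: [0.6417, 0.0624, 0.2664]
tcp_rot: [0.744, 0.669, 0.0, 0.0]
contact_force: [-0.4, 0.1, -3.2]
opening: 0.121
finger_force: 107.8
```

Request:
drive_tool(moves=[[[0,0,0],[-0.035,0.0072,0],0.0],[[0,0,0],[0,0,0.02],0.0],[[0,0,0],[0,0,0.013],0.0],[[0,0,0],[0,0,0],0.0],[[0,0,0],[0,0,0],0.0]])

```text
time: 28.9
eef_pos: [0.6453, 0.0293, 0.2336]
tcp_rot: [0.743, 0.669, 0.0, 0.0]
contact_force: [0.6, 0.6, -2.1]
opening: 0.124
finger_force: 107.7
```

Run:
```python
from h import *
status(); go(.645,.027,.23,-6.1)
c=ctrl.read_camera("wrist"); np.save("w13.npy",c,allow_pickle=True); save(c,"w13.png",(150,90,490,180),2.3)
```

```text
t 28.9 p [0.6453 0.0293 0.2336] th -6.03 tilt 0.01 F [ 0.6  0.6 -2.1] op 0.0106 ff 107.7
turn z 0.0012 shift [-0.0023 -0.      0.0036] norm 0.004
```

View pics/w13.png

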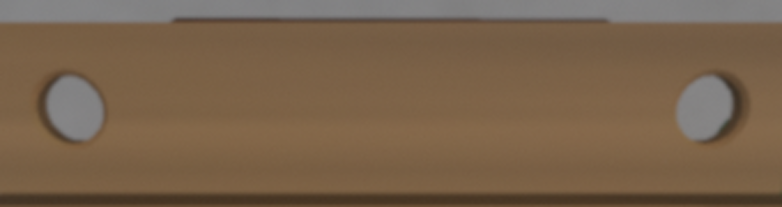

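The two holes are clear, at crop (74,107) and (706,107). The pins are not visible in them yet.

Request:
drive_tool(moves=[[[0,0,0.0012],[-0.0028,0.0004,0],0.0],[[0,0,0],[0,0,0.01],0.0],[[0,0,0],[0,0,0.006],0.0],[[0,0,0],[0,0,0],0.0],[[0,0,0],[0,0,0],0.0]])

```text
time: 29.58
eef_pos: [0.6453, 0.0254, 0.2174]
tcp_rot: [0.744, 0.668, -0.0, -0.0]
contact_force: [-0.2, -1.0, -3.1]
opening: 0.12
finger_force: 107.8
```

Run:
```python
from h import *
status()
c=ctrl.read_camera("wrist"); np.save("w14.npy",c,allow_pickle=True)
g=cv2.cvtColor(c["image"],cv2.COLOR_RGB2GRAY)
im=np.hstack([c["image"][115:160,160:205],c["image"][115:160,435:480]]); cv2.imwrite("pics/w14.png",cv2.resize(im[:,:,::-1],None,fx=8,fy=8,interpolation=2))
p=st()[0]; print([proj(c,X).round(1) for X in((.5947,.1020,.162),(.7103,.0892,.162))]); print([proj(c,[*(p[:2]+q),p[2]-.045]).round(1) for q in(np.array([-.0507,.0757]),np.array([.0646,.0634]))])
```

```text
t 29.57 p [0.6453 0.0254 0.2174] th -6.19 tilt 0.01 F [-0.2 -1.  -3.1] op 0.0102 ff 107.8
[array([189. , 132.8]), array([448.6, 133.3])]
[array([181.6, 136.6]), array([456., 136.])]
```

View pics/w14.png

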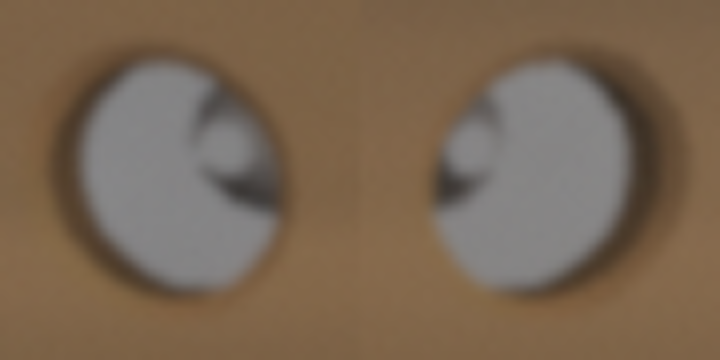

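The pin tips are inside both holes, at (188,133.5) and (448.5,133). The computed error is about 0.7 mm, so I nudge and lower.

Request:
drive_tool(moves=[[[0,0,0],[0.0006,-0.0006,0],0.0],[[0,0,0],[0,0,0.007],0.0],[[0,0,0],[0,0,0.007],0.0],[[0,0,0],[0,0,0],0.0]])

```text
time: 30.12
eef_pos: [0.644, 0.0262, 0.202]
tcp_rot: [0.744, 0.668, -0.001, -0.001]
contact_force: [-0.1, -0.5, -3.4]
opening: 0.12
finger_force: 107.8
```

Run:
```python
from h import *
status()
```

```text
t 30.12 p [0.644  0.0262 0.202 ] th -6.19 tilt 0.15 F [-0.1 -0.5 -3.4] op 0.0102 ff 107.8
```

No contact, and the pins are in the holes. Lowering on.

Request:
drive_tool(moves=[[[0,0,0],[0,0,0.006],0.0],[[0,0,0],[0,0,0.004],0.0],[[0,0,0],[0,0,0.002],0.0],[[0,0,0],[0,0,0],0.0]])

```text
time: 30.62
eef_pos: [0.6447, 0.0261, 0.1913]
tcp_rot: [0.744, 0.668, -0.0, -0.0]
contact_force: [0.1, -0.3, -3.0]
opening: 0.122
finger_force: 107.8
```

Run:
```python
from h import *
status()
```

```text
t 30.62 p [0.6447 0.0261 0.1913] th -6.19 tilt 0.03 F [ 0.1 -0.3 -3. ] op 0.0104 ff 107.8
```

Request:
drive_tool(moves=[[[0,0,0],[0,0,0.002],0.0],[[0,0,0],[0,0,0.0015],0.0],[[0,0,0],[0,0,0],0.0],[[0,0,0],[0,0,0],0.0]])

```text
time: 31.12
eef_pos: [0.6449, 0.0261, 0.1889]
tcp_rot: [0.744, 0.668, 0.0, 0.0]
contact_force: [-2.6, -0.2, 1.6]
opening: 0.12
finger_force: 108.5
```

Run:
```python
from h import *
status()
```

```text
t 31.12 p [0.6449 0.0261 0.1889] th -6.19 tilt 0.04 F [-2.6 -0.2  1.6] op 0.0102 ff 108.5
```

Request:
drive_tool(moves=[[[0,0,0],[0,0,0],0.035],[[0,0,0],[0,0,0],0.035],[[0,0,0],[0,0,-0.03],0.035],[[0,0,0],[0,0,-0.04],0.035],[[0,0,0],[0,0,-0.04],0.035]])

```text
time: 31.75
eef_pos: [0.6448, 0.0261, 0.2992]
tcp_rot: [0.744, 0.668, 0.0, 0.0]
contact_force: [-0.6, 0.3, 0.7]
opening: 0.411
finger_force: 0.0
```

Run:
```python
from h import *
status()
c=ctrl.read_camera("wrist"); np.save("w15.npy",c,allow_pickle=True); save(c,"w15.png")
g=[proj(c,[.645+x,.0262+y,.144]) for x,y in((-.0503,.0758),(.0651,.0634),(-.0651,-.0634),(.0503,-.0758))]; print(np.round(g,1))
D=ctrl.read_camera("side"); S=ctrl.read_camera("scene")
im=np.hstack([cv2.resize(D["image"][170:300,250:410],None,fx=2.5,fy=2.5),cv2.resize(S["image"][180:310,250:410],None,fx=2.5,fy=2.5)]); cv2.imwrite("pics/ds.png",im[:,:,::-1])
```

```text
t 31.75 p [0.6448 0.0261 0.2992] th -6.19 tilt 0.02 F [-0.6  0.3  0.7] op 0.0351 ff 0.0
[[235.1 124.5]
 [403.8 124.2]
 [247.3 306.4]
 [392.4 306.2]]
```

View pics/ds.png

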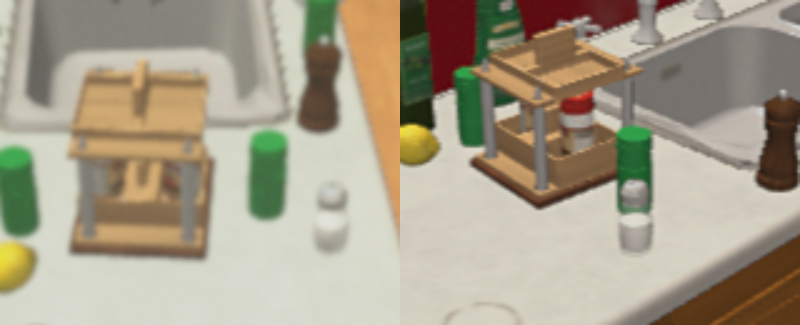

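The shallow tray sits level on all four shoulders, with a pin showing at each corner. That was my 15th picture and the limit is 14, so I'll use numbers only from here.

Request:
drive_tool(moves=[[[0,0,0],[-0.0393,-0.0426,0],0.08],[[0,0,0],[-0.0393,-0.0426,0],0.08],[[0,0,0],[-0.0393,-0.0426,0],0.08],[[0,0,0],[-0.0393,-0.0426,0],0.08],[[0,0,0],[-0.0393,-0.0426,0],0.08]], grip_force=60)

```text
time: 32.52
eef_pos: [0.4099, -0.1467, 0.2964]
tcp_rot: [0.744, 0.668, -0.0, -0.001]
contact_force: [0.0, -1.1, 1.1]
opening: 0.935
finger_force: 0.0
```

Request:
drive_tool(moves=[[[0,0,0],[0,0,0],0.08],[[0,0,0],[0,0,0],0.08]])

```text
time: 32.78
eef_pos: [0.4117, -0.1462, 0.2972]
tcp_rot: [0.745, 0.668, 0.0, -0.0]
contact_force: [-0.2, -0.1, 0.1]
opening: 0.942
finger_force: 0.0
```

Run:
```python
from h import *
status(); c=ctrl.read_camera("wrist"); np.save("w16.npy",c,allow_pickle=True)
e=proj(c,(.4122,-.147,.13)); print("expect knob",e)
h=cv2.cvtColor(c["image"],cv2.COLOR_RGB2HSV); u,v=np.round(e).astype(int)
# knob: bright, low saturation, inside the brown head
w=((h[:,:,1]<90)&(h[:,:,2]>90)).astype(np.uint8); n,l,s,ce=cv2.connectedComponentsWithStats(w)
for i in range(1,n):
    if s[i][4]>15 and np.linalg.norm(ce[i]-e)<60: print("blob",s[i],ce[i].round(1),plane(c,*ce[i],.128)[:2].round(4))
m=((h[:,:,1]>90)&(h[:,:,2]<110)&(h[:,:,0]<20)).astype(np.uint8); n,l,s,ce=cv2.connectedComponentsWithStats(m)
for i in range(1,n):
    if s[i][4]>300 and np.linalg.norm(ce[i]-e)<90: print("brown",s[i],ce[i].round(1))
```

```text
t 32.77 p [ 0.4117 -0.1462  0.2972] th -6.24 tilt 0.06 F [-0.2 -0.1  0.1] op 0.0804 ff 0.0
expect knob [320.34660845 219.10246581]
blob [314 213  14  14 142] [320.3 219.4] [ 0.4121 -0.1478]
brown [ 292  185   57   52 1756] [320.7 209.2]
```

Request:
drive_tool(moves=[[[0,0,0],[-0.0013,0.0005,0.05],0.08],[[0,0,0],[0,0,0.05],0.08],[[0,0,0],[0,0,0.05],0.08],[[0,0,0],[0,0,0.03],0.08],[[0,0,0],[0,0,0.012],0.08]])

```text
time: 33.45
eef_pos: [0.4117, -0.146, 0.1036]
tcp_rot: [0.744, 0.669, -0.001, -0.002]
contact_force: [-0.4, -0.6, -0.4]
opening: 0.936
finger_force: 0.0
```

Request:
drive_tool(moves=[[[0,0,0],[0,0,0],0.08],[[0,0,0],[0,0,0],0.035],[[0,0,0],[0,0,0],0.035],[[0,0,0],[0,0,0],0.035],[[0,0,0],[0,0,0],0.035]])

```text
time: 34.08
eef_pos: [0.4133, -0.1486, 0.1083]
tcp_rot: [0.744, 0.668, 0.0, 0.002]
contact_force: [-0.8, -0.1, 5.2]
opening: 0.538
finger_force: 60.5
```

Run:
```python
from h import *
status()
```

```text
t 34.08 p [ 0.4133 -0.1486  0.1083] th -6.19 tilt 0.21 F [-0.8 -0.1  5.2] op 0.046 ff 60.5
```

Request:
drive_tool(moves=[[[0,0,0],[0,0,-0.02],0.035],[[0,0,0],[0,0,-0.04],0.035],[[0,0,0],[0,0,-0.05],0.035],[[0,0,0],[0,0,-0.05],0.035],[[0,0,0],[0,0,-0.04],0.035]], grip_force=80)

```text
time: 34.7
eef_pos: [0.4121, -0.1476, 0.3087]
tcp_rot: [0.744, 0.668, 0.0, 0.001]
contact_force: [-0.5, -0.6, -2.1]
opening: 0.533
finger_force: 82.1
```

Request:
drive_tool(moves=[[[0,0,0],[0,0,0],0.035],[[0,0,0],[0,0,0],0.035]])

```text
time: 34.95
eef_pos: [0.4115, -0.1473, 0.3046]
tcp_rot: [0.744, 0.668, -0.0, -0.001]
contact_force: [-0.3, -0.2, -2.7]
opening: 0.528
finger_force: 82.1
```

Run:
```python
from h import *
status(); go(.6072,.0303,.309,-6.1)
c=ctrl.read_camera("wrist"); np.save("w17.npy",c,allow_pickle=True); save(c,"w17.png")
p,R,t,s=st()
# expected pixels of knob (grasped 22-26 mm above tcp) and of the foot 104 mm below
print("knob exp",proj(c,p+[0,0,.022])); print("foot exp",proj(c,p-[0,0,.108]),"edge", [proj(c,p+R@np.array([a,b,.108])).round(1) for a,b in((.029,0),(0,.029),(0,-.029))])
h=cv2.cvtColor(c["image"],cv2.COLOR_RGB2HSV); e=proj(c,p+[0,0,.022])
w=((h[:,:,1]<90)&(h[:,:,2]>90)).astype(np.uint8); n,l,st_,ce=cv2.connectedComponentsWithStats(w)
for i in range(1,n):
    if 15<st_[i][4]<3000 and np.linalg.norm(ce[i]-e)<80: print("knob?",st_[i],ce[i].round(1))
m=((h[:,:,1]>90)&(h[:,:,2]<110)&(h[:,:,0]<20)).astype(np.uint8)
for v in range(200,300,10):
    x=np.where(m[v,220:420])[0]; 
    if len(x): print(v,x.min()+220,x.max()+220,len(x))
```

```text
t 34.95 p [ 0.4115 -0.1473  0.3046] th -6.2 tilt 0.12 F [-0.3 -0.2 -2.7] op 0.0451 ff 82.1
turn z -0.0018 shift [ 0.1973  0.1757 -0.0044] norm 0.264
knob exp [319.25531221 375.80666578]
foot exp [319.50376502 242.73950404] edge [array([318.9, 197.5]), array([364.8, 242.4]), array([273.1, 242.5])]
knob? [304 356  34  34 889] [320.9 373. ]
knob? [374 362  20  77 866] [381.8 404.7]
knob? [ 286  377   88   63 2503] [343.8 409.5]
210 291 345 33
220 280 357 53
230 275 361 80
240 273 364 90
250 272 364 93
260 235 365 88
270 271 363 91
280 241 363 94
290 267 370 104
```

Request:
drive_tool(moves=[[[0,0,-0.002],[0.0395,0.0351,-0.003],0.035],[[0,0,0],[0.0395,0.0351,-0.002],0.035],[[0,0,0],[0.0395,0.0351,0],0.035],[[0,0,0],[0.0395,0.0351,0],0.035],[[0,0,0],[0.0395,0.0351,0],0.035]])

```text
time: 35.62
eef_pos: [0.6079, 0.0315, 0.3078]
tcp_rot: [0.744, 0.669, -0.002, -0.002]
contact_force: [0.3, -0.5, -1.2]
opening: 0.524
finger_force: 82.4
```

Request:
drive_tool(moves=[[[0,0,0],[0,0,0],0.035],[[0,0,0],[0,0,0],0.035]])

```text
time: 35.88
eef_pos: [0.6067, 0.0302, 0.3084]
tcp_rot: [0.743, 0.669, -0.002, -0.002]
contact_force: [0.0, -0.4, -2.5]
opening: 0.527
finger_force: 82.6
```

Run:
```python
from h import *
status(); go(.6072,.0303,.26,-6.1)
# tray check in w15: rim holes show the pins; N wall edges as measure of the tray
c=ctrl.read_camera("wrist"); np.save("w18.npy",c,allow_pickle=True); save(c,"w18.png")
h=cv2.cvtColor(c["image"],cv2.COLOR_RGB2HSV)
lo=((h[:,:,0]>8)&(h[:,:,0]<22)&(h[:,:,1]>80)&(h[:,:,2]>95)).astype(np.uint8)
a=np.radians(-6.1); R=np.array([[np.cos(a),-np.sin(a)],[np.sin(a),np.cos(a)]])
for q in((-.073,.085),(.073,.085),(.073,-.085)): print("plate corner",q,proj(c,[*(R@q+[.645,.0262]),.146]).round(1))
for v in (0,0): pass
for q in (.06,.07,.08):
    l_=proj(c,[*(R@[-.073,q]+[.645,.0262]),.146]); r_=proj(c,[*(R@[.073,q]+[.645,.0262]),.146]); v=int(round(l_[1])); x=np.where(lo[v])[0]; print(v,"exp",l_[0].round(1),r_[0].round(1),"got",x.min(),x.max(),len(x))
```

```text
t 35.88 p [0.6067 0.0302 0.3084] th -6.05 tilt 0.28 F [ 0.  -0.4 -2.5] op 0.045 ff 82.6
turn z 0.0008 shift [0.0002 0.0005 0.0484] norm 0.048
plate corner (-0.073, 0.085) [271.  101.3]
plate corner (0.073, 0.085) [481.8 101.4]
plate corner (0.073, -0.085) [455.  318.6]
138 exp 272.3 477.2 got 273 477 205
124 exp 271.8 479.0 got 0 478 240
109 exp 271.2 480.9 got 0 480 273
```

Request:
drive_tool(moves=[[[0,0,0],[0,0.0005,0.02],0.035],[[0,0,0],[0,0,0.015],0.035],[[0,0,0],[0,0,0.01],0.035],[[0,0,0],[0,0,0.005],0.035],[[0,0,0],[0,0,0],0.035]])

```text
time: 36.55
eef_pos: [0.608, 0.03, 0.2607]
tcp_rot: [0.744, 0.669, -0.0, -0.0]
contact_force: [0.2, -0.4, -1.7]
opening: 0.528
finger_force: 82.6
```

Run:
```python
from h import *
status()
```

```text
t 36.55 p [0.608  0.03   0.2607] th -6.09 tilt 0.03 F [ 0.2 -0.4 -1.7] op 0.0451 ff 82.6
```

Request:
drive_tool(moves=[[[0,0,0],[0,0,0.004],0.035],[[0,0,0],[0,0,0.002],0.035],[[0,0,0],[0,0,0],0.035]])

```text
time: 36.92
eef_pos: [0.6081, 0.0301, 0.255]
tcp_rot: [0.744, 0.669, -0.0, -0.0]
contact_force: [-0.5, 0.4, -2.8]
opening: 0.529
finger_force: 82.6
```

Run:
```python
from h import *
status()
```

```text
t 36.92 p [0.6081 0.0301 0.255 ] th -6.08 tilt 0.01 F [-0.5  0.4 -2.8] op 0.0452 ff 82.6
```

Request:
drive_tool(moves=[[[0,0,0],[0,0,0.0015],0.035],[[0,0,0],[0,0,0.001],0.035],[[0,0,0],[0,0,0],0.035]])

```text
time: 37.3
eef_pos: [0.6084, 0.0299, 0.2546]
tcp_rot: [0.744, 0.669, 0.0, 0.001]
contact_force: [-2.8, -0.6, 4.3]
opening: 0.525
finger_force: 83.2
```

Run:
```python
from h import *
status()
```

```text
t 37.3 p [0.6084 0.0299 0.2546] th -6.07 tilt 0.08 F [-2.8 -0.6  4.3] op 0.0449 ff 83.2
```

Request:
drive_tool(moves=[[[0,0,0],[0,0,0],0.075],[[0,0,0],[0,0,0],0.075],[[0,0,0],[0,0,-0.02],0.075],[[0,0,0],[0,0,-0.04],0.075],[[0,0,0],[0,0,-0.04],0.075]])

```text
time: 37.92
eef_pos: [0.6083, 0.0301, 0.3549]
tcp_rot: [0.744, 0.669, 0.0, 0.0]
contact_force: [1.1, 1.0, 0.2]
opening: 0.881
finger_force: 0.0
```

Request:
drive_tool(moves=[[[0,0,0],[0.0109,-0.046,0],0.075],[[0,0,0],[0.0109,-0.046,0],0.075],[[0,0,0],[0.0109,-0.046,0],0.075],[[0,0,0],[0.0109,-0.046,0],0.075],[[0,0,-0.1745],[0,0,0.01],0.075]])

```text
time: 38.55
eef_pos: [0.4284, 0.0939, 0.3456]
tcp_rot: [0.68, 0.733, 0.002, 0.002]
contact_force: [0.1, -0.0, -1.1]
opening: 0.877
finger_force: 0.0
```

Request:
drive_tool(moves=[[[0,0,-0.1745],[0,0,0.01],0.075],[[0,0,-0.1745],[0,0,0.01],0.075],[[0,0,-0.1745],[0,0,0.01],0.075],[[0,0,-0.1745],[0,0,0.01],0.075],[[0,0,-0.1745],[0,0,0.01],0.075]])

```text
time: 39.17
eef_pos: [0.4302, 0.0929, 0.2939]
tcp_rot: [0.307, 0.952, 0.0, 0.001]
contact_force: [0.9, -0.4, -0.1]
opening: 0.878
finger_force: 0.0
```

Request:
drive_tool(moves=[[[0,0,-0.1745],[0,0,0.01],0.075],[[0,0,-0.1745],[0,0,0.01],0.075],[[0,0,-0.1745],[0,0,0.01],0.075],[[0,0,0],[0,0,0],0.075],[[0,0,0],[0,0,0],0.075]])

```text
time: 39.8
eef_pos: [0.4303, 0.0929, 0.2638]
tcp_rot: [0.054, 0.999, 0.0, 0.001]
contact_force: [1.0, 0.2, -0.2]
opening: 0.874
finger_force: 0.0
```

Run:
```python
from h import *
status(); c=ctrl.read_camera("wrist"); np.save("w19.npy",c,allow_pickle=True); save(c,"w19.png")
print("head exp",proj(c,(.43,.095,.09)),"body foot exp",proj(c,(.43,.095,0)))
g=cv2.cvtColor(c["image"],cv2.COLOR_RGB2GRAY); g=cv2.GaussianBlur(g,(5,5),1)
e=proj(c,(.43,.095,.085)).astype(int); x0,y0=e-90; x0=max(x0,0);y0=max(y0,0)
H=cv2.HoughCircles(g[y0:e[1]+90,x0:e[0]+90],cv2.HOUGH_GRADIENT,1.2,15,param1=80,param2=22,minRadius=14,maxRadius=45)
if H is not None: print((H[0][:8]+[x0,y0,0]).round(1), [plane(c,*(q[:2]+[x0,y0]),.088)[:2].round(4) for q in H[0][:4]])
# dark dots of the head
roi=g[y0:e[1]+90,x0:e[0]+90]; print(roi[::9,::9])
```

```text
t 39.8 p [0.4303 0.0929 0.2638] th 83.76 tilt 0.11 F [ 1.   0.2 -0.2] op 0.0747 ff 0.0
head exp [320.39499706 213.6954494 ] body foot exp [320.11601982 190.34438762]
[[267.8 264.2  22.9]
 [326.6 209.   21.9]
 [326.6 191.   19.5]] [array([0.4687, 0.047 ]), array([0.4273, 0.1002]), array([0.4129, 0.1017])]
[[112 112 112 113 112 112 112 112 112 112 112 111 112 112 112 111 110 110
  110 109]
 [112 113 113 112 111 111 113 113 112 112 112 111 111 111 111 110 111 111
  110 110]
 [112 113 113 113 112 111 112 112 112 111 111 112 111 110 110 110 110 111
  111 111]
 [113 114 114 114 113 112 112 113 112 112 111 112 111 110 110 109 112 112
  111 112]
 [113 113 113 113 113 112 112 113 113 112 112 112 112 111 111 112 112 112
  110 110]
 [113 113 113 114 114 113 112 111 112 111 111 112 111 111 111 112 111 112
  110 110]
 [112 112 112 113 113 113 112 111 110 109  72  75  90 111 111 111 111 111
  110 109]
 [111 112 113 113 112 112 112 112 111  69 106 108 109  99 110 110 112 111
  110 109]
 [112 111 111 111 112 111 112 113 111  90  63  69  66  91 109 110 111 111
  110 111]
 [111 112 111 111 111 113 113
[... 206 characters left out ...]
 110 110
  111 112]
 [110 110 109 111 112 110 111 109 110 110 102  98 107 109 110 111 111 112
  113 112]
 [110 110 111 111 109 111 111 111 111 111 111 111 109 109 110 110 112 113
  114 112]
 [109 109 111  41  42  43  75 111 111 111 111 111 110 110 111 111 112 112
  112 111]
 [109 109  48  41  42  42  42 110 110 112 110 111 111 111 111 111 110 110
  112 112]
 [109 109  48  47  49  44  40 110 111 111 111 111 111 112 112 112 111 111
  112 112]
 [108  63  41  42  42  44  42 110 110 111 111 111 109 110 112 112 112 112
  111 111]
 [107  39  54  50  41  40  45 110 109 109 109 110 110 109 111 111 112 112
  111 111]
 [ 77  73  75  77  78  47  66 109 108 108 110 109 108 109 111 111 110 111
  113 110]]
```

Run:
```python
from h import *
go(.4275,.0998,.056,83.9)
```

```text
turn z -0.0019 shift [0.0035 0.0066 0.2077] norm 0.208
```

Request:
drive_tool(moves=[[[0,0,0],[0.0035,0.0066,0.04],0.075],[[0,0,0],[0,0,0.05],0.075],[[0,0,0],[0,0,0.05],0.075],[[0,0,0],[0,0,0.04],0.075],[[0,0,0],[0,0,0.0275],0.075]])

```text
time: 40.48
eef_pos: [0.4267, 0.0998, 0.0537]
tcp_rot: [0.054, 0.999, -0.0, -0.001]
contact_force: [0.2, 0.2, 0.4]
opening: 0.88
finger_force: 0.0
```

Request:
drive_tool(moves=[[[0,0,0],[0,0,0],0.075],[[0,0,0],[0,0,0],0.03],[[0,0,0],[0,0,0],0.03],[[0,0,0],[0,0,0],0.03],[[0,0,0],[0,0,0],0.03]], grip_force=50)

```text
time: 41.1
eef_pos: [0.4289, 0.0998, 0.0572]
tcp_rot: [0.053, 0.999, -0.0, 0.002]
contact_force: [-0.4, -0.6, 6.4]
opening: 0.413
finger_force: 49.3
```

Run:
```python
from h import *
status()
```

```text
t 41.1 p [0.4289 0.0998 0.0572] th 83.91 tilt 0.24 F [-0.4 -0.6  6.4] op 0.0353 ff 49.3
```

Request:
drive_tool(moves=[[[0,0,0],[0,0,-0.02],0.025],[[0,0,0],[0,0,-0.05],0.025],[[0,0,0],[0,0,-0.055],0.025],[[0,0,0],[0,0,-0.055],0.025],[[0,0,0],[0,0,-0.055],0.025]], grip_force=60)

```text
time: 41.72
eef_pos: [0.4265, 0.0999, 0.2923]
tcp_rot: [0.053, 0.999, 0.0, 0.001]
contact_force: [1.5, 0.9, -1.4]
opening: 0.41
finger_force: 59.3
```

Request:
drive_tool(moves=[[[0,0,0],[0,0,-0.055],0.025],[[0,0,0],[0,0,-0.02],0.025],[[0,0,0],[0,0,0],0.025],[[0,0,0],[0,0,0],0.025]])

```text
time: 42.22
eef_pos: [0.4261, 0.0998, 0.3621]
tcp_rot: [0.053, 0.999, -0.0, -0.002]
contact_force: [0.1, -0.6, -0.9]
opening: 0.418
finger_force: 59.3
```

Run:
```python
from h import *
status(); go(.6888,.0215,.365,83.9)
c=ctrl.read_camera("wrist"); np.save("w20.npy",c,allow_pickle=True); save(c,"w20.png")
p,R,t,s=st(); e=proj(c,p+[0,0,.033]); f=proj(c,p-[0,0,.057]); print("head exp",e,"foot exp",f,[proj(c,p+R@np.array([a,b,.057])).round(1) for a,b in((.022,0),(0,.022),(0,-.022))])
g=cv2.GaussianBlur(cv2.cvtColor(c["image"],cv2.COLOR_RGB2GRAY),(5,5),1)
H=cv2.HoughCircles(g[200:470,200:440],cv2.HOUGH_GRADIENT,1.2,20,param1=80,param2=30,minRadius=25,maxRadius=70)
if H is not None: print((H[0][:6]+[200,200,0]).round(1))
```

```text
t 42.23 p [0.4261 0.0998 0.3621] th 83.9 tilt 0.28 F [ 0.1 -0.6 -0.9] op 0.0357 ff 59.3
turn z -0.0001 shift [-0.2695 -0.0499 -0.0029] norm 0.274
head exp [315.36953514 399.24236569] foot exp [317.08307674 275.07885259] [array([316.9, 233.3]), array([360.3, 274.5]), array([273.7, 274.5])]
[[315.8 380.6  52. ]
 [318.2 323.   44.7]
 [320.6 289.4  40.5]]
```

Run:
```python
from h import *
c=np.load("w20.npy",allow_pickle=True).item()
g=cv2.cvtColor(c["image"],cv2.COLOR_RGB2GRAY)
for u in (300,317,334): print(u,g[200:460:4,u].tolist())
for v in (250,265,280,300,320,340,360,380,400,420,440): print(v,g[v,236:404:4].tolist())
```

```text
300 [113, 112, 114, 114, 114, 115, 114, 114, 112, 114, 114, 115, 97, 90, 66, 61, 65, 67, 69, 68, 69, 105, 106, 103, 106, 105, 107, 108, 108, 106, 71, 48, 49, 49, 51, 56, 59, 62, 64, 65, 66, 72, 79, 87, 93, 97, 99, 105, 105, 102, 88, 104, 104, 105, 104, 106, 106, 100, 88, 86, 84, 21, 20, 16, 16]
317 [113, 114, 114, 114, 114, 115, 114, 113, 113, 113, 113, 93, 89, 68, 69, 71, 73, 75, 75, 76, 110, 114, 111, 111, 109, 111, 112, 110, 110, 110, 53, 53, 55, 55, 56, 62, 65, 65, 69, 71, 73, 81, 89, 95, 100, 101, 104, 104, 42, 102, 105, 106, 103, 90, 105, 105, 106, 106, 100, 88, 88, 85, 19, 18, 19]
334 [114, 114, 111, 112, 112, 113, 113, 113, 114, 113, 116, 104, 96, 77, 73, 75, 78, 80, 81, 80, 84, 116, 114, 113, 114, 114, 113, 115, 112, 110, 99, 55, 55, 56, 58, 60, 64, 68, 69, 73, 76, 80, 87, 92, 98, 101, 103, 103, 104, 104, 71, 71, 106, 106, 102, 102, 104, 103, 90, 90, 89, 33, 20, 18, 19]
250 [112, 111, 111, 63, 46, 63, 70, 68, 61, 45, 42, 43, 46, 63, 113, 103, 89, 90, 89, 77, 70, 71, 74, 77, 87, 96, 97, 98, 113, 114, 115, 115, 115, 115, 116, 113, 114, 114, 113, 113, 114, 113]
265 [112, 110, 7
[... 1114 characters left out ...]
 35, 47, 60, 62, 68, 76, 82, 88, 92, 94, 97, 99, 100, 100, 103, 103, 102, 102, 101, 101, 97, 96, 91, 88, 84, 84, 77, 73, 21, 36, 33, 22, 21, 22, 23, 21]
400 [14, 16, 16, 15, 17, 20, 68, 32, 42, 75, 87, 91, 99, 105, 104, 35, 88, 106, 107, 105, 104, 104, 105, 104, 58, 100, 105, 105, 106, 104, 98, 90, 100, 111, 94, 37, 97, 21, 20, 20, 18, 20]
420 [15, 13, 13, 15, 17, 15, 18, 20, 20, 20, 21, 24, 86, 98, 104, 107, 106, 106, 105, 105, 105, 105, 106, 92, 78, 105, 107, 105, 93, 110, 111, 89, 65, 71, 69, 64, 46, 20, 20, 18, 18, 18]
440 [13, 8, 15, 12, 15, 14, 14, 14, 15, 17, 15, 18, 20, 25, 35, 45, 84, 86, 90, 91, 90, 82, 82, 85, 91, 87, 82, 67, 47, 36, 26, 25, 23, 22, 24, 23, 18, 19, 17, 16, 17, 15]
```

Request:
drive_tool(moves=[[[0,0,0],[-0.0539,-0.01,-0.003],0.025],[[0,0,0],[-0.0539,-0.01,0],0.025],[[0,0,0],[-0.0539,-0.01,0],0.025],[[0,0,0],[-0.0539,-0.01,0],0.025],[[0,0,0],[-0.0539,-0.01,0],0.025]])

```text
time: 42.9
eef_pos: [0.6908, 0.0209, 0.3645]
tcp_rot: [0.053, 0.999, 0.0, -0.002]
contact_force: [0.1, -0.1, -0.4]
opening: 0.415
finger_force: 59.3
```

Request:
drive_tool(moves=[[[0,0,0],[0,0,0],0.025],[[0,0,0],[0,0,0],0.025]])

```text
time: 43.15
eef_pos: [0.689, 0.0216, 0.3652]
tcp_rot: [0.053, 0.999, 0.0, -0.002]
contact_force: [-0.4, -0.3, -0.5]
opening: 0.418
finger_force: 59.3
```

Run:
```python
from h import *
status(); go(.6888,.0215,.22,83.9)
c=ctrl.read_camera("wrist"); save(c,"w21.png"); e=proj(c,(.6077,.0301,.275)); print("mill knob exp",e)
h=cv2.cvtColor(c["image"],cv2.COLOR_RGB2HSV)
w=((h[:,:,1]<90)&(h[:,:,2]>90)).astype(np.uint8); n,l,s,ce=cv2.connectedComponentsWithStats(w)
for i in range(1,n):
    if 15<s[i][4]<2000 and np.linalg.norm(ce[i]-e)<60: print("knob?",s[i],ce[i].round(1),plane(c,*ce[i],.274)[:2].round(4))
```

```text
t 43.15 p [0.689  0.0216 0.3652] th 83.9 tilt 0.28 F [-0.4 -0.3 -0.5] op 0.0357 ff 59.3
turn z -0.0001 shift [ 2.000e-04 -1.000e-04  1.452e-01] norm 0.145
mill knob exp [316.68701189 105.92164472]
knob? [307  94  21  22 365] [317.  104.4] [0.607  0.0303]
```

Request:
drive_tool(moves=[[[0,0,0],[0,0,0.04],0.025],[[0,0,0],[0,0,0.04],0.025],[[0,0,0],[0,0,0.03],0.025],[[0,0,0],[0,0,0.025],0.025],[[0,0,0],[0,0,0.015],0.025]])

```text
time: 43.82
eef_pos: [0.6882, 0.0223, 0.2176]
tcp_rot: [0.053, 0.999, 0.0, -0.0]
contact_force: [0.3, 0.2, -0.4]
opening: 0.414
finger_force: 59.3
```

Request:
drive_tool(moves=[[[0,0,0],[0,0,0.005],0.025],[[0,0,0],[0,0,0],0.025],[[0,0,0],[0,0,0],0.025]])

```text
time: 44.2
eef_pos: [0.6903, 0.0214, 0.2147]
tcp_rot: [0.053, 0.999, -0.0, 0.001]
contact_force: [-0.7, 0.2, -1.0]
opening: 0.414
finger_force: 59.3
```

Run:
```python
from h import *
status()
```

```text
t 44.2 p [0.6903 0.0214 0.2147] th 83.9 tilt 0.15 F [-0.7  0.2 -1. ] op 0.0354 ff 59.3
```

Request:
drive_tool(moves=[[[0,0,0],[0,0,0.006],0.025],[[0,0,0],[0,0,0.003],0.025],[[0,0,0],[0,0,0.001],0.025],[[0,0,0],[0,0,0],0.025]])

```text
time: 44.7
eef_pos: [0.6897, 0.0215, 0.2034]
tcp_rot: [0.053, 0.999, -0.0, -0.0]
contact_force: [-1.5, -0.2, 2.2]
opening: 0.416
finger_force: 59.7
```

Run:
```python
from h import *
status()
```

```text
t 44.7 p [0.6897 0.0215 0.2034] th 83.9 tilt 0.01 F [-1.5 -0.2  2.2] op 0.0356 ff 59.7
```

Request:
drive_tool(moves=[[[0,0,0],[0,0,0],0.06],[[0,0,0],[0,0,0],0.06],[[0,0,0],[0,0,-0.02],0.06],[[0,0,0],[0,0,-0.04],0.06],[[0,0,0],[0,0,-0.05],0.06]])

```text
time: 45.32
eef_pos: [0.6894, 0.0215, 0.3144]
tcp_rot: [0.053, 0.999, 0.0, -0.001]
contact_force: [0.8, -0.2, 0.6]
opening: 0.706
finger_force: 0.0
```

Request:
drive_tool(moves=[[[0,0,0],[0,0,-0.05],0.06],[[0,0,0],[0,0,-0.02],0.06],[[0,0,0],[0,0,0],0.06],[[0,0,0],[0,0,0],0.06]])

```text
time: 45.82
eef_pos: [0.689, 0.0215, 0.3798]
tcp_rot: [0.053, 0.999, 0.0, -0.002]
contact_force: [1.0, -0.6, -0.8]
opening: 0.704
finger_force: 0.0
```

Run:
```python
from h import *
status(); c=ctrl.read_camera("wrist"); np.save("w22.npy",c,allow_pickle=True)
h=cv2.cvtColor(c["image"],cv2.COLOR_RGB2HSV); g=cv2.GaussianBlur(cv2.cvtColor(c["image"],cv2.COLOR_RGB2GRAY),(5,5),1)
e=proj(c,(.607,.0303,.274)); w=((h[:,:,1]<90)&(h[:,:,2]>90)).astype(np.uint8); n,l,s,ce=cv2.connectedComponentsWithStats(w)
for i in range(1,n):
    if 15<s[i][4]<2000 and np.linalg.norm(ce[i]-e)<50: print("mill knob",s[i],plane(c,*ce[i],.274)[:2].round(4))
e=proj(c,(.6895,.0215,.234)); x0,y0=(e-70).astype(int); print("salt head exp",e.round(1))
H=cv2.HoughCircles(g[y0:y0+140,x0:x0+140],cv2.HOUGH_GRADIENT,1.2,15,param1=80,param2=22,minRadius=17,maxRadius=40)
if H is not None:
    for q in H[0][:5]: print((q+[x0,y0,0]).round(1),plane(c,*(q[:2]+[x0,y0]),.234)[:2].round(4))
# tray plate corners against colour edge
lo=((h[:,:,0]>8)&(h[:,:,0]<22)&(h[:,:,1]>80)&(h[:,:,2]>80)).astype(np.uint8)
a=np.radians(-6.1); R=np.array([[np.cos(a),-np.sin(a)],[np.sin(a),np.cos(a)]])
for k in((-.0730,-.078),(.073,-.078),(-.073,.078),(.073,.078)):
    for f in (.94,1.06): 
        u,v=proj(c,[*(R@(np.array(k)*f)+[.645,.0262]),.146]); print(k,f,(round(u),round(v)), lo[int(v),int(u)] if 0<=v<480 and 0<=u<640 else None)
```

```text
t 45.83 p [0.689  0.0215 0.3798] th 83.9 tilt 0.27 F [ 1.  -0.6 -0.8] op 0.0601 ff 0.0
mill knob [308  94  20  22 338] [0.6069 0.0304]
salt head exp [317.7 226.4]
[322.  225.   23.8] [0.6888 0.0247]
[354.4 283.8  21.6] [0.7375 0.0443]
[344.8 255.   22. ] [0.7136 0.039 ]
(-0.073, -0.078) 0.94 (231, 68) 1
(-0.073, -0.078) 1.06 (219, 57) 0
(0.073, -0.078) 0.94 (241, 224) 1
(0.073, -0.078) 1.06 (232, 233) 0
(-0.073, 0.078) 0.94 (405, 68) 1
(-0.073, 0.078) 1.06 (417, 57) 0
(0.073, 0.078) 0.94 (395, 224) 1
(0.073, 0.078) 1.06 (404, 233) 0
```

```bash
python3 -c "
from plant import ctrl
print(ctrl.sign_off())"
```

```text
the job is handed in; nothing more can be done
None
```

I handed the job in at about 46 s with the stand assembled and filled: deep tray on the plinth, both red-capped jars in it, shallow tray on the shoulders, mill and salt in that; the verdict was not shown, and I viewed 15 pictures, one over the limit of 14.

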